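# Secure the round tray and its tins for the drive

### The arm

A 6-joint arm with a two-finger parallel gripper is mounted at the origin on the work surface. World frame = base frame: x ahead of the robot, y to its left, z up, the work surface at z = 0. Lengths are in m, angles in degrees, forces in N, time in s.
With the tool pointing down it reaches from about 0.4 to 0.825 m from the base axis. Payload 7 kg.
Tool frame: the origin (TCP) lies midway between the tips of the shut fingers; the grasp point (between the pads) lies 19 mm behind it; z points along the fingers, y is the direction in which the jaws open and shut (so a half turn about z gives the same grasp; the last joint's range is limited). The gripper opens to 88 mm and grips with 3 to 60 N. Pads are 19 mm wide; open, the fingers measure 130 mm over their backs; the gripper's body (78 mm by 193 mm) begins 47 mm behind the grasp point.
Start: joints at [83.371, 20.546, 0.682, 0, -70.136, -16.507], TCP at [0.265, 0.621, 0.227] pointing down, gripper open.
Joint ranges: [-176.03, 176.03], [-82.01, 121.73], [-58.28, 71.71], [-173.87, 95.51], [-174.79, -0.11], [-173.66, 173.66]. Speed limits (degrees/s): [136.94, 136.94, 172.46, 180, 180, 180].

### API

Orientations are given as [roll, pitch, yaw] about the fixed x, y, z axes, in that order (R = Rz(yaw) Ry(pitch) Rx(roll)).
In Python, from plant import ctrl gives the robot as it stands. The module is installed in compiled form; this text tells all that it offers.
- The arm moves only by the tool arm_command, never from a script. Its argument "targets" is a list that holds one entry, the list of rows, each a list of 7 numbers: the turn, a rotation vector about the world's x, y, z in rad, then the shift along the world's x, y, z in cm, then the opening, from 0 (shut) to 1 (fully open). A call has 1 to 8 rows; each row is the pose to reach, as a shift and turn from the pose commanded when the call began; what a row does not reach only later rows make up. A row lasts 1/12 s, in which the tool goes at most 41.7 mm and 7.16 degrees, less where a joint would pass 70% of its speed; a pose out of reach is approached as far as the arm can. A call with a gripper value outside its range is refused whole. The fingers move at their own pace and stop on an object; the grip force is fixed at half the most. Time passes only in rows, so rows that repeat a pose let the fingers close. It gives the time, the measured TCP pose, the force and the opening at its end, in the units of the state.
- ctrl.get_obs(): the state, without advancing time (a new reading comes with each control period).
- ctrl.snapshot(name): name is "side" or "top" or "wrist"; returns the picture (420x560x3 uint8, blue, green, red); there is no depth.
- ctrl.camera_model(name): a dict with "K" (3x3 intrinsics, pixels), "xyz" and "rotation" of the camera in the world. Camera axes: x right, y up, looking along -z (the intrinsics and any distortion apply to the point x, -y, -z); pixel columns grow to the right and rows downward; lengths in m; the calibration is good to about 2 mm. The wrist camera is an equidistant fisheye: a pixel r from the principal point sees the ray r / f radians off the axis. A picture is of the moment at which its call begins: read the wrist's pose just before it. camera_model takes no time and is no camera call; for the wrist camera it gives the pose at the moment of the call.
- ctrl.close_job(): hands the job in, once; it reports no verdict.
The state is a dict: "clock": time; "joint_pos": joint angles; "qvel": joint speeds; "tau": joint torques, N m; "tool_pos": TCP position; "orientation": TCP orientation; "force": force on the tool from outside, world axes, zero at the start; "moment": the same for the moment, N m; "opening": finger opening in m.
Only numpy, scipy, OpenCV 4.12 (cv2) and the standard library are available. Lean on these libraries where they do the work, as an engineer would, in place of code of your own. Each camera call takes 0.05 s, during which the arm holds its last target. There are 200 camera calls.

### The job

Get the camper table ready for the drive: tap the round tray from its sides, without lifting it, until it lies centred on the red disc, then tighten its four clamp knobs clockwise in crosswise (star) order, each about half-way on a first round and, crosswise again, fully home on a second. Then stand every storage tin that is on the table upright on the floor of the tray, which must stay centred, and leave the mug, the lunchbox and the torch alone.

Things in the scene. Friction and masses are not known exactly. Their poses are not given: they have to be found in the camera images.
- mark (a point): Centre of the red disc (226 mm across) painted on a fixed dark steel plate (290 x 290 x 8 mm); this point is on the plate's top, 8 mm above the table. z up, x and y along the plate's edges. Four clamp posts (20 mm thick, 28 mm tall) stand 150 mm from it at 45, 135, 225 and 315 degrees from its x axis, for knob0, 1, 2, 3 in that order: 0 is opposite 2, 1 opposite 3.
- tray_center (a point): Centre of the inner floor of the loose round white tray (210 mm outside diameter, 24 mm tall, wall 4 mm, floor 8 mm thick, about 0.9 kg, grey mat inside), 8 mm above its underside. It stands on the plate, off centre at first, and slides when its wall is pushed. Centred, it leaves an even 8 mm red border. The clamp arms pass 4 mm above its rim and do not hold it sideways.
- knob0 (a joint): Turn of clamp knob 0 in rad: 0 fully loose, 2.2 fully home against a stop; grows as it is turned clockwise seen from above (half-way is 1.1). It stays where it is left; light friction (0.06 N m).
- knob0_grip (a point): Centre of the orange bar grip of knob 0, on its turning axis, 62 mm above the table. The bar is 56 long along this point's x axis, 14 wide, 28 mm high (14 up, 14 down); z up. Under it, along +x only, a steel clamp arm, 14 wide, 8 thick, reaches 58 mm from the axis, its top and that of its 28 mm round hub 18 mm below this point; it points at the red disc's centre when fully home.
- knob1 (a joint): Turn of clamp knob 1 in rad: 0 fully loose, 2.2 fully home against a stop; grows as it is turned clockwise seen from above (half-way is 1.1). It stays where it is left; light friction (0.06 N m).
- knob1_grip (a point): Centre of the orange bar grip of knob 1, on its turning axis, 62 mm above the table. The bar is 56 long along this point's x axis, 14 wide, 28 mm high (14 up, 14 down); z up. Under it, along +x only, a steel clamp arm, 14 wide, 8 thick, reaches 58 mm from the axis, its top and that of its 28 mm round hub 18 mm below this point; it points at the red disc's centre when fully home.
- knob2 (a joint): Turn of clamp knob 2 in rad: 0 fully loose, 2.2 fully home against a stop; grows as it is turned clockwise seen from above (half-way is 1.1). It stays where it is left; light friction (0.06 N m).
- knob2_grip (a point): Centre of the orange bar grip of knob 2, on its turning axis, 62 mm above the table. The bar is 56 long along this point's x axis, 14 wide, 28 mm high (14 up, 14 down); z up. Under it, along +x only, a steel clamp arm, 14 wide, 8 thick, reaches 58 mm from the axis, its top and that of its 28 mm round hub 18 mm below this point; it points at the red disc's centre when fully home.
- knob3 (a joint): Turn of clamp knob 3 in rad: 0 fully loose, 2.2 fully home against a stop; grows as it is turned clockwise seen from above (half-way is 1.1). It stays where it is left; light friction (0.06 N m).
- knob3_grip (a point): Centre of the orange bar grip of knob 3, on its turning axis, 62 mm above the table. The bar is 56 long along this point's x axis, 14 wide, 28 mm high (14 up, 14 down); z up. Under it, along +x only, a steel clamp arm, 14 wide, 8 thick, reaches 58 mm from the axis, its top and that of its 28 mm round hub 18 mm below this point; it points at the red disc's centre when fully home.
- tin0_center (a point): Centre (half-way up, 23 mm above its underside) of the green storage tin with a steel lid: squat upright cylinder 60 mm in diameter, 46 mm tall, about 0.25 kg; z is its axis. It may be absent.
- tin1_center (a point): Centre (half-way up, 23 mm above its underside) of the blue storage tin with a steel lid: squat upright cylinder 60 mm in diameter, 46 mm tall, about 0.25 kg; z is its axis. It may be absent.
- tin2_center (a point): Centre (half-way up, 23 mm above its underside) of the yellow storage tin with a steel lid: squat upright cylinder 60 mm in diameter, 46 mm tall, about 0.25 kg; z is its axis. It may be absent.
- tin3_center (a point): Centre (half-way up, 23 mm above its underside) of the copper-coloured storage tin with a steel lid: squat upright cylinder 60 mm in diameter, 46 mm tall, about 0.25 kg; z is its axis. It may be absent.
- mug_rim (a point): Centre of the mouth of a blue mug (80 mm across, 85 mm tall), a bystander.
- lunchbox: Grey lunchbox with green lid, 100 x 120 x 60 mm, a bystander; origin at the centre of its underside.
- torch: Black torch with yellow head, 120 x 34 x 34 mm, a bystander; origin at the underside.
Not all that is in view belongs to the job. Leave any black, purple or turquoise look-alike of the part that bears tin0_center alone.

How it is judged:
By the outcome, as a careful person would: the job done as asked, in the order asked, and still so for the second after the job is handed in, with the robot touching nothing.
Of tin0, tin1, tin2, tin3 only 2 to 4 are there at a start; the rules pass over those that are not, and their reading is None.
At some moment in a run one of tin0, tin1, tin2, tin3 may be knocked a few centimetres aside while the robot is not near it.
Once in a run the grip may slacken for a moment while it holds something.
It also fails if it takes over 210 s, if anything falls off the work surface, if the arm or the gripper's body presses on something with over 40 N, if the wrist force passes 120 N, or if a joint passes its speed limit or range.

## Working session

There is one attempt and no reset: what is moved stays moved. The work goes in short steps, Python scripts to look and compute and a tool call to move; the robot and the scene stay as the last step left them, time stands still between calls to the robot, and variables do not carry over. Pictures are saved under pics/ and viewed, about 12 in all and at most 16, crops included, and the job is handed in when it is done.

Besides the shell and the picture viewer there is one more tool, called after "Call:" as a command line: name --argument value ..., lists and objects as JSON in quotes. arm_command: Moves the arm, as the interface text tells. Its arguments: {"type":"object","properties":{"targets":{"type":"array","items":{"type":"array","items":{"type":"array","items":{"type":"number"}}}}},"required":["targets"]}

```bash
mkdir -p pics; ls; cat > h.py <<'E'
from plant import ctrl
import numpy as np, cv2
def snap(n,f):
    m=ctrl.camera_model(n); im=ctrl.snapshot(n); cv2.imwrite('pics/'+f,im); return im,m
def ray(m,uv):
    K=np.array(m['K']);R=np.array(m['rotation']);
    return R
E
python3 - <<'E'
from h import *
o=ctrl.get_obs();print(o)
for n in ['top','side','wrist']:
    im,m=snap(n,n+'0.png');print(n,m)
E
```

```text
pics
{'clock': 0.0, 'joint_pos': array([ 8.33712037e+01,  2.05894348e+01,  6.35848083e-01, -1.99865082e-02,
       -7.01370943e+01, -1.65082627e+01]), 'qvel': array([-0.07435606, -0.12359783, -0.05935205, -0.02741419, -0.00477511,
        0.03588232]), 'tau': array([-2.69040044e-05, -5.82719100e+01,  2.93063825e+01,  6.99740812e+00,
        6.98815507e-03, -1.63716059e-04]), 'tool_pos': array([0.26504877, 0.62026301, 0.22566145]), 'orientation': array([ 1.79907718e+02, -7.75533567e-03, -2.31438585e+01]), 'force': array([-0.07538998,  0.88115889, -0.2826792 ]), 'moment': array([ 0.04731114,  0.02044548, -0.00392408]), 'opening': 0.08723344681530944}
top {'K': array([[450.88585616,   0.        , 282.41008292],
       [  0.        , 450.88585616, 217.57654356],
       [  0.        ,   0.        ,   1.        ]]), 'xyz': array([0.45155933, 0.06860865, 1.38754171]), 'rotation': array([  2.80756039,  -0.38652641, -90.82791608])}
side {'K': array([[514.70394824,   0.        , 279.42786496],
       [  0.        , 514.70394824, 209.65665252],
       [  0.        ,   0.        ,   1.        ]]), 'xyz': array([ 0.43591649, -0.80490183,  1.15798538]), 'rotation': array([39.18705646,  0.1509387 , -5.61560347])}
wrist {'K': array([[325.1922621,   0.       , 274.5936477],
       [  0.       , 325.1922621, 207.8805313],
       [  0.       ,   0.       ,   1.       ]]), 'xyz': array([0.33986423, 0.5897606 , 0.38334063]), 'rotation': array([ -17.67975811,   -0.17964888, -113.15944496])}
```

View pics/top0.png

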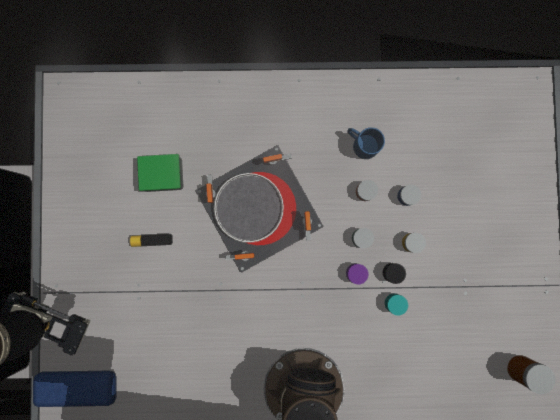

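View pics/side0.png

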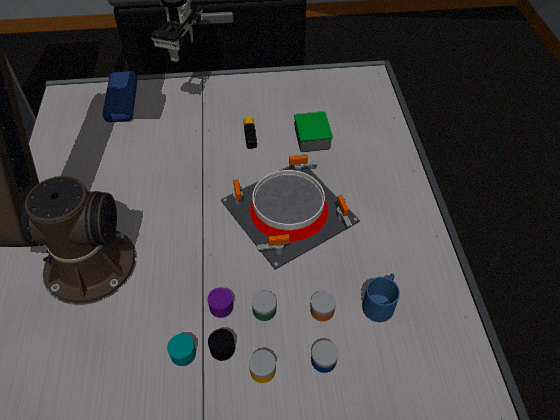

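Four steel-lid tins (top picture: ~(366,190), (406,196), (362,238), (413,242)); in the side view they are copper (322,306), blue (324,355), green (264,305), yellow (263,366). Purple/black/turquoise ones are decoys. The tray is off toward the image's left on the plate.

```bash
cat > h.py <<'E'
from plant import ctrl
import numpy as np, cv2, json
from scipy.spatial.transform import Rotation as Ro
def snap(n,f=None):
    m=ctrl.camera_model(n); m['name']=n; im=ctrl.snapshot(n)
    if f: cv2.imwrite('pics/'+f,im)
    return im,m
def RR(m): return Ro.from_euler('xyz',m['rotation'],degrees=True).as_matrix()
def pix2w(m,uv,z):
    uv=np.atleast_2d(uv).astype(float);K=m['K']
    a=(uv-K[:2,2])/K[0,0]
    if m['name']=='wrist':
        r=np.linalg.norm(a,axis=1,keepdims=True); d=np.hstack([a/np.maximum(r,1e-9)*np.sin(r),np.cos(r)])
    else: d=np.hstack([a,np.ones((len(a),1))])
    d=(d*[1,-1,-1])@RR(m).T
    c=np.array(m['xyz']); t=(z-c[2])/d[:,2:]
    return c+t*d
def w2pix(m,P):
    P=np.atleast_2d(P).astype(float); p=((P-m['xyz'])@RR(m))*[1,-1,-1]
    if m['name']=='wrist':
        rho=np.linalg.norm(p[:,:2],axis=1,keepdims=True); th=np.arctan2(rho,p[:,2:]); a=p[:,:2]/np.maximum(rho,1e-9)*th
    else: a=p[:,:2]/p[:,2:]
    return a*m['K'][0,0]+m['K'][:2,2]
E
python3 - <<'E'
from h import *
T=ctrl.camera_model('top');T['name']='top';S=ctrl.camera_model('side');S['name']='side'
print('plate',pix2w(T,[[262,209],[283,208],[249,207]],.008))
print('tinT',pix2w(T,[[366,190],[406,196],[362,238],[413,242]],.046))
print('tinS',pix2w(S,[[322,299],[324,348],[264,298],[262,359]],.046))
print('decoys',pix2w(T,[[357,273],[395,272],[397,303]],.046), pix2w(T,[[159,172],[150,240],[369,142]],.05))
a=cv2.imread('pics/top0.png')[135:285,180:340];b=cv2.imread('pics/side0.png')[145:275,210:370]
cv2.imwrite('pics/c1.png',cv2.resize(a,None,fx=5,fy=4.0*1.25/1.25*1.25*0.8,interpolation=2) if 0 else cv2.resize(a,None,fx=4,fy=4,interpolation=2))
E
```

```text
plate [[0.54627444 0.12050308 0.008     ]
 [0.5484467  0.05609156 0.008     ]
 [0.55297515 0.16026247 0.008     ]]
tinT [[ 0.5962737  -0.19264248  0.046     ]
 [ 0.57661098 -0.31202211  0.046     ]
 [ 0.45302344 -0.17734779  0.046     ]
 [ 0.4389381  -0.32906361  0.046     ]]
tinS [[ 0.59757765 -0.19290603  0.046     ]
 [ 0.58315622 -0.31868904  0.046     ]
 [ 0.45689194 -0.17608496  0.046     ]
 [ 0.44010822 -0.33082648  0.046     ]]
decoys [[ 0.34961168 -0.16011435  0.046     ]
 [ 0.35087667 -0.27302076  0.046     ]
 [ 0.25958983 -0.27650767  0.046     ]] [[ 0.65814683  0.42432985  0.05      ]
 [ 0.45616573  0.45110819  0.05      ]
 [ 0.74022721 -0.20427276  0.05      ]]
```

View pics/c1.png

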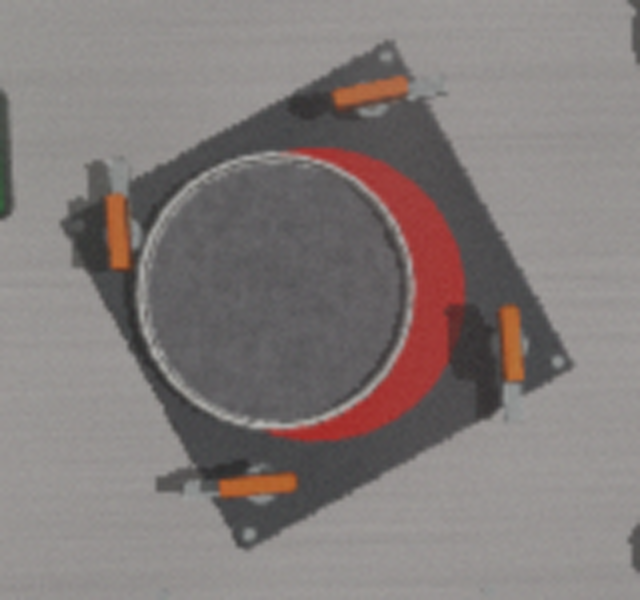

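Call:
arm_command --targets '[[[0,0,0,21.5,-49,8,1],[0,0,0,21.5,-49,8,1],[0,0,0,21.5,-49,8,1],[0,0,0,21.5,-49,8,1],[0,0,0,21.5,-49,8,1],[0,0,0,21.5,-49,8,1],[0,0,0,21.5,-49,8,1],[0,0,0,21.5,-49,8,1]]]'

```text
clock: 0.82
tool_pos: [0.3979, 0.3167, 0.2762]
orientation: [-180.0, 0.0, -23.1]
force: [0.4, -0.2, 0.8]
opening: 0.0876
```

Call:
arm_command --targets '[[[0,0,0,8,-18.7,3,0],[0,0,0,8,-18.7,3,0],[0,0,0,8,-18.7,3,0],[0,0,0,8,-18.7,3,0],[0,0,0,8,-18.7,3,0],[0,0,0,8,-18.7,3,0],[0,0,0,8,-18.7,3,0]]]'

```text
clock: 1.4
tool_pos: [0.4782, 0.1298, 0.306]
orientation: [-180.0, -0.0, -23.4]
force: [-0.2, -0.6, -0.0]
opening: 0.0463
```

```bash
python3 - <<'E'
from h import *
im,m=snap('wrist','w1.png');print(m,ctrl.get_obs()['joint_pos'].round(1))
cv2.imwrite('pics/w1b.png',cv2.resize(im,(800,600),interpolation=2))
T=ctrl.camera_model('top');T['name']='top'
c=np.array([[390,42],[570,365],[245,547],[65,222]])/4+[180,135]
P=pix2w(T,c,.008);print(P,P.mean(0)); d=P-P.mean(0);print(np.degrees(np.arctan2(d[:,1],d[:,0])),np.linalg.norm(d[:,:2],axis=1))
k=np.array([[370,92],[512,344],[258,486],[118,232]])/4+[180,135]
Q=pix2w(T,k,.076);print(Q,Q.mean(0));d=Q-Q.mean(0);print(np.degrees(np.arctan2(d[:,1],d[:,0])),np.linalg.norm(d[:,:2],axis=1))
E
```

```text
{'K': array([[325.1922621,   0.       , 274.5936477],
       [  0.       , 325.1922621, 207.8805313],
       [  0.       ,   0.       ,   1.       ]]), 'xyz': array([0.55274184, 0.09871144, 0.46361901]), 'rotation': array([-1.76822033e+01, -7.46085333e-02, -1.13393872e+02]), 'name': 'wrist'} [ 38.1   0.8 -13.8  -0.  -75.4  28.6]
[[ 0.74205619  0.07026406  0.008     ]
 [ 0.49074924 -0.06404924  0.008     ]
 [ 0.35578018  0.18597422  0.008     ]
 [ 0.60597949  0.32148077  0.008     ]] [0.54864128 0.12841745 0.008     ]
[ -16.73427391 -106.74075543  163.38298214   73.45901356] [0.20196818 0.20098487 0.20126645 0.2013979 ]
[[ 0.69096115  0.08534961  0.076     ]
 [ 0.50471112 -0.01554604  0.076     ]
 [ 0.40435447  0.17033657  0.076     ]
 [ 0.59051562  0.27045629  0.076     ]] [0.54763559 0.12764911 0.076     ]
[ -16.44284621 -106.68673637  163.40973139   73.28681513] [0.14943716 0.14949034 0.14950484 0.14910597]
```

View pics/w1b.png

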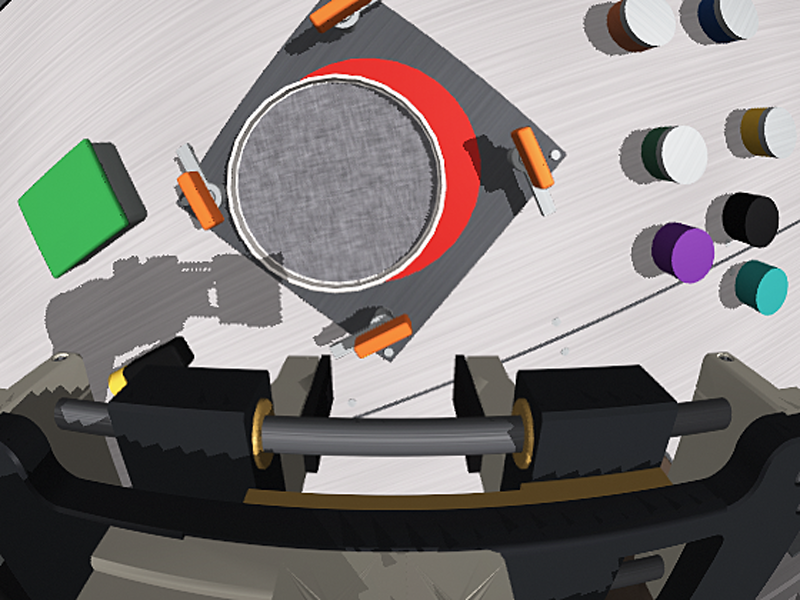

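```bash
cat >> h.py <<'E'
from scipy.ndimage import map_coordinates
from scipy.optimize import minimize
def samp(img,m,c,r,z):
    a=np.radians(np.arange(0,360,2)); P=np.c_[c[0]+r*np.cos(a),c[1]+r*np.sin(a),0*a+z]; q=w2pix(m,P)
    return map_coordinates(img,[q[:,1],q[:,0]],order=1,mode='nearest')
def fit(img,m,c0,rin,rout,z):
    f=lambda c:sum(np.mean(samp(img,m,c,r,z)) for r in rout)/len(rout)-sum(np.mean(samp(img,m,c,r,z)) for r in rin)/len(rin)
    g=[(f(np.array(c0)+[dx,dy]),dx,dy) for dx in np.arange(-.024,.025,.003) for dy in np.arange(-.024,.025,.003)]
    b=min(g); r=minimize(f,np.array(c0)+b[1:],method='Nelder-Mead',options=dict(xatol=1e-4,initial_simplex=np.array(c0)+b[1:]+np.array([[0,0],[.002,0],[0,.002]])))
    return r.x,r.fun
C0=np.array([.548,.128])
def tray_disc(im,m,t0=C0):
    f=im.astype(float); red=f[:,:,2]-f[:,:,1]; wh=f.min(2)
    return fit(wh,m,t0,[.1015,.103,.1045],[.0975,.0985,.1075,.109],.032),fit(red,m,C0,[.109,.1105,.112],[.114,.1155,.117],.008)
def bars(im,m,z=.076):
    h=cv2.cvtColor(im,cv2.COLOR_BGR2HSV); k=cv2.inRange(h,(7,150,90),(20,255,255)); out=[]
    for ct in cv2.findContours(k,cv2.RETR_EXTERNAL,cv2.CHAIN_APPROX_NONE)[0]:
        if cv2.contourArea(ct)<40: continue
        P=(pix2w(m,ct[:,0,:],z)[:,:2]*1000).astype(np.float32)
        (c,s,a)=cv2.minAreaRect(P)
        if s[0]<s[1]: a+=90
        out.append((np.round(c,1),np.round(s,0),round((a+90)%180-90,1)))
    return out
E
python3 - <<'E'
from h import *
for n,f in [('top','top0.png'),('side','side0.png'),('wrist','w1.png')]:
    m=ctrl.camera_model(n);m['name']=n; im=cv2.imread('pics/'+f)
    if f=='top0.png' or n=='side' or n=='wrist': print(n,tray_disc(im,m,[.55,.155]))
    if n!='side': print(bars(im,m))
E
```

```text
top ((array([0.55113871, 0.16016996]), np.float64(-40.870708458461266)), (array([0.54966158, 0.1300062 ]), np.float64(-38.981482519571784)))
[(array([406.8, 171.8]), array([12., 53.]), -86.1), (array([507.4, -13.8]), array([53., 13.]), 3.8), (array([592. , 272.4]), array([51., 13.]), 5.9)]
side ((array([0.55264085, 0.15768221]), np.float64(-47.206268429333676)), (array([0.55133344, 0.12823398]), np.float64(-58.16941098746771)))
wrist ((array([0.54834037, 0.16055184]), np.float64(-106.52070619674411)), (array([0.54696318, 0.13091216]), np.float64(-96.27356521398146)))
[(array([219.9,  85.1]), array([ 8., 35.]), -28.1), (array([265.5,  72.9]), array([ 6., 43.]), -6.7), (array([358.4, 333.9]), array([15., 87.]), -40.2), (array([408.5, 171.5]), array([21., 58.]), -85.9), (array([589.2, 268.6]), array([56., 23.]), 4.7), (array([505.8, -11.8]), array([57., 17.]), 7.6), (array([685.7,  90.9]), array([20., 48.]), -79.3)]
```

Call:
arm_command --targets '[[[0,0,0.408,6.8,17.7,-8,0],[0,0,0.408,6.8,17.7,-8,0],[0,0,0.408,6.8,17.7,-8,0],[0,0,0.408,6.8,17.7,-8,0],[0,0,0.408,6.8,17.7,-8,0],[0,0,0.408,6.8,17.7,-8,0],[0,0,0.408,6.8,17.7,-8,0],[0,0,0.408,6.8,17.7,-8,0]]]'

```text
clock: 2.12
tool_pos: [0.5448, 0.3098, 0.2251]
orientation: [179.9, 0.1, 0.4]
force: [0.4, -1.2, -0.0]
opening: 0.0
```

```bash
python3 - <<'E'
from h import *
o=ctrl.get_obs();print(o['tool_pos'],o['orientation'],o['joint_pos'].round(1),o['opening'])
im,m=snap('wrist','w2.png')
cv2.imwrite('pics/w2b.png',im)
E
```

```text
[0.54476165 0.30982644 0.22510267] [1.79930486e+02 6.12150802e-02 3.56865649e-01] [ 47.5  16.1  -5.8   0.  -68.1  42.9] 6.539311897437632e-06
```

View pics/w2b.png

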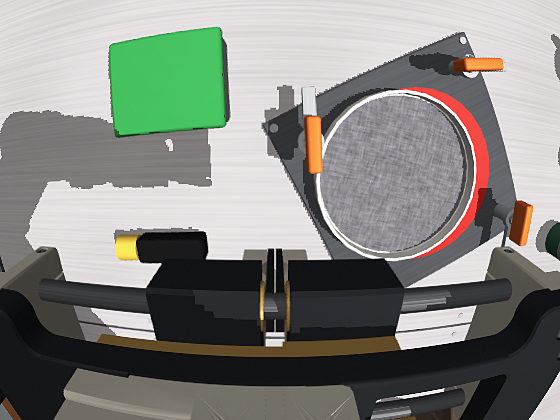

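Call:
arm_command --targets '[[[0,0,-0.005,0.2,0,-12,0],[0,0,-0.005,0.2,0,-12,0],[0,0,-0.005,0.2,0,-12,0],[0,0,-0.005,0.2,0,-20.2,0],[0,0,-0.005,0.2,0,-20.2,0],[0,0,-0.005,0.2,0,-20.2,0],[0,0,-0.005,0.2,0,-20.2,0]]]'

```text
clock: 2.75
tool_pos: [0.547, 0.3076, 0.0237]
orientation: [179.9, 0.1, -0.1]
force: [0.7, 1.2, 0.9]
opening: 0.0004
```

Call:
arm_command --targets '[[[0,0,0,0,-1,0,0],[0,0,0,0,-1.8,0,0],[0,0,0,0,-2.4,0,0],[0,0,0,0,-3,0,0],[0,0,0,0,-3.5,0,0],[0,0,0,0,-3.9,0,0],[0,0,0,0,-4.2,0,0],[0,0,0,0,-4.2,0,0]]]'

```text
clock: 3.42
tool_pos: [0.5496, 0.2683, 0.0261]
orientation: [-179.8, -0.3, -0.0]
force: [0.4, 4.6, 3.0]
opening: 0.0006
```

```bash
python3 - <<'E'
from h import *
for n in ['wrist','side','top']:
    im,m=snap(n,n+'2.png');t,d=tray_disc(im,m,[.55,.145]);print(n,t,d,t[0]-d[0])
E
```

```text
wrist (array([0.54913233, 0.1484342 ]), np.float64(-35.18838664987882)) (array([0.54787502, 0.12909181]), np.float64(-14.464080008391598)) [0.00125731 0.01934239]
side (array([0.55338038, 0.14492332]), np.float64(-44.84857757803083)) (array([0.55139725, 0.12829269]), np.float64(-60.48084861236155)) [0.00198313 0.01663064]
top (array([0.55195039, 0.14779576]), np.float64(-42.44190931275968)) (array([0.54976344, 0.13005353]), np.float64(-44.02963699973408)) [0.00218696 0.01774223]
```

Call:
arm_command --targets '[[[0,0,0,-0.2,-0.6,-0.2,0],[0,0,0,-0.2,-1.0,-0.2,0],[0,0,0,-0.2,-1.3,-0.2,0],[0,0,0,-0.2,-1.5,-0.2,0],[0,0,0,-0.2,-1.6,-0.2,0],[0,0,0,-0.2,-1.6,-0.2,0],[0,0,0,-0.2,-1.6,-0.2,0]]]'

```text
clock: 4.15
tool_pos: [0.5468, 0.252, 0.0231]
orientation: [-179.9, -0.1, -0.0]
force: [0.8, 5.6, 4.4]
opening: 0.0005
```

```bash
python3 - <<'E'
from h import *
for n in ['wrist','side','top']:
    im,m=snap(n,n+'3.png');t,d=tray_disc(im,m,[.55,.13]);print(n,t,d,t[0]-d[0])
E
```

```text
wrist (array([0.54903833, 0.13204474]), np.float64(-34.99073718914374)) (array([0.54799601, 0.12922558]), np.float64(-37.67130925660456)) [0.00104232 0.00281916]
side (array([0.55346875, 0.12884602]), np.float64(-48.04168227594441)) (array([0.55147079, 0.12835016]), np.float64(-60.78811317528135)) [0.00199796 0.00049587]
top (array([0.55183248, 0.13140561]), np.float64(-42.67847456544155)) (array([0.55018759, 0.13009764]), np.float64(-50.17716480313218)) [0.00164489 0.00130797]
```

Call:
arm_command --targets '[[[0,0,0,0,-0.1,0,0],[0,0,0,0,-0.15,0,0],[0,0,0,0,-0.15,0,0],[0,0,0,0,2,0,0],[0,0,0,0,2,0,0],[0,0,0,0,2,9,0],[0,0,0,0,2,9,0],[0,0,0,0,2,9,0]]]'

```text
clock: 4.97
tool_pos: [0.5483, 0.272, 0.1185]
orientation: [-179.8, -0.4, 0.0]
force: [0.2, 0.5, 1.9]
opening: 0.0002
```

Call:
arm_command --targets '[[[0,0,0,13.2,-13.2,0,0],[0,0,0,13.2,-13.2,0,0],[0,0,0,13.2,-13.2,0,0],[0,0,0,13.2,-13.2,0,0],[0,0,0,13.2,-13.2,0,0],[0,0,0,13.2,-13.2,0,0],[0,0,0,13.2,-13.2,0,0]]]'

```text
clock: 5.55
tool_pos: [0.6776, 0.1366, 0.1109]
orientation: [180.0, 0.1, -0.2]
force: [0.4, -0.5, -0.5]
opening: 0.0006
```

```bash
python3 - <<'E'
from h import *
for n in ['side','top']:
    im,m=snap(n,n+'4.png');t,d=tray_disc(im,m,[.55,.13]);print(n,t,d,t[0]-d[0])
E
```

```text
side (array([0.55343219, 0.12721563]), np.float64(-54.57267518907187)) (array([0.55152635, 0.12825528]), np.float64(-62.205352761444985)) [ 0.00190584 -0.00103965]
top (array([0.55194363, 0.12981598]), np.float64(-52.15057173389758)) (array([0.55029874, 0.13002181]), np.float64(-59.52518806064251)) [ 0.00164489 -0.00020583]
```

Call:
arm_command --targets '[[[0,0,0,0,0.4,0,0],[0,0,0,0,0.4,-4,0],[0,0,0,0,0.4,-8.7,0],[0,0,0,0,0.4,-8.7,0],[0,0,0,0,0.4,-8.7,0],[0,0,0,-0.5,0.4,-8.7,0],[0,0,0,-1.0,0.4,-8.7,0],[0,0,0,-1.0,0.4,-8.7,0]]]'

```text
clock: 6.32
tool_pos: [0.6683, 0.1437, 0.0276]
orientation: [-179.9, -0.2, -0.0]
force: [-0.1, -0.2, -0.4]
opening: 0.0005
```

Call:
arm_command --targets '[[[0,0,0,-0.15,-0.1,-0.3,0],[0,0,0,-0.3,-0.1,-0.3,0],[0,0,0,-0.4,-0.1,-0.3,0],[0,0,0,-0.4,-0.1,-0.3,0],[0,0,0,-0.4,-0.1,-0.3,0]]]'

```text
clock: 6.73
tool_pos: [0.6666, 0.1427, 0.0243]
orientation: [-179.9, -0.4, -0.0]
force: [5.0, 0.9, 2.4]
opening: 0.0007
```

```bash
python3 - <<'E'
from h import *
for n in ['side','top']:
    im,m=snap(n,n+'5.png');t,d=tray_disc(im,m,[.55,.13]);print(n,t,d,t[0]-d[0])
E
```

```text
side (array([0.55207202, 0.12711945]), np.float64(-46.03246575287325)) (array([0.55126941, 0.12822086]), np.float64(-58.17325041222621)) [ 0.00080261 -0.00110141]
top (array([0.55067772, 0.12978538]), np.float64(-46.168446095669594)) (array([0.54975754, 0.13007074]), np.float64(-53.578907230827404)) [ 0.00092019 -0.00028536]
```

Call:
arm_command --targets '[[[0,0,0,-0.1,0,0,0],[0,0,0,-0.1,0,0,0],[0,0,0,-0.1,0,0,0],[0,0,0,1,0,0,0],[0,0,0,1.2,0,3,0],[0,0,0,1.2,0,9,0],[0,0,0,1.2,0,9,0]]]'

```text
clock: 7.42
tool_pos: [0.6774, 0.1419, 0.1168]
orientation: [-179.9, -0.2, -0.0]
force: [1.3, 1.0, 2.9]
opening: 0.0003
```

Call:
arm_command --targets '[[[0,0,-0.2,-20,-1,16,1],[0,0,-0.2,-20,-1,16,1],[0,0,-0.2,-20,-1,16,1],[0,0,-0.2,-20,-1,16,1],[0,0,-0.2,-20,-1,16,1],[0,0,-0.2,-20,-1,16,1],[0,0,-0.2,-20,-1,16,1],[0,0,-0.2,-20,-1,16,1]]]'

```text
clock: 8.08
tool_pos: [0.4748, 0.132, 0.2752]
orientation: [-179.7, -0.2, -11.4]
force: [0.4, 0.4, -0.5]
opening: 0.0483
```

```bash
python3 - <<'E'
from h import *
print(ctrl.get_obs()['tool_pos'])
for n in ['side','top','wrist']:
    im,m=snap(n,n+'6.png');t,d=tray_disc(im,m,[.55,.13]);print(n,t,d,t[0]-d[0])
    if n!='side':
        for b in bars(im,m): print(b)
cv2.imwrite('pics/w6b.png',im)
E
```

```text
[0.47478819 0.13198407 0.27524768]
side (array([0.55098727, 0.1270725 ]), np.float64(-52.56921981945243)) (array([0.55134307, 0.1283169 ]), np.float64(-60.74698296237627)) [-0.00035579 -0.0012444 ]
top (array([0.54838748, 0.13033299]), np.float64(-25.838300320331996)) (array([0.55043962, 0.12994603]), np.float64(-30.094020995956605)) [-0.00205214  0.00038696]
(array([506.2, -13.9]), array([50., 13.]), 3.4)
(array([590.6, 270.5]), array([15., 53.]), -0.4)
wrist (array([0.54718682, 0.12969256]), np.float64(-107.62967916562577)) (array([0.54756558, 0.12927257]), np.float64(-79.22487752496534)) [-0.00037876  0.00041998]
(array([214.5,  74. ]), array([478.,  29.]), 78.5)
(array([263.1,  17.8]), array([ 7., 42.]), -10.1)
(array([409.4, 171.1]), array([22., 57.]), -85.4)
(array([506.4, -12.9]), array([57., 19.]), 9.9)
(array([590.2, 267.6]), array([56., 22.]), 4.2)
```

View pics/w6b.png

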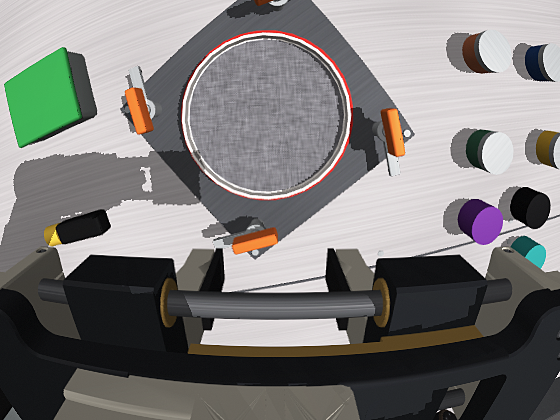

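Call:
arm_command --targets '[[[0,0,-1.23,21.7,-4.6,-12,0.5],[0,0,-1.23,21.7,-4.6,-12,0.5],[0,0,-1.23,21.7,-4.6,-12,0.5],[0,0,-1.23,21.7,-4.6,-12,0.5],[0,0,-1.23,21.7,-4.6,-12,0.5],[0,0,-1.23,21.7,-4.6,-12,0.5],[0,0,-1.23,21.7,-4.6,-12,0.5],[0,0,-1.23,21.7,-4.6,-12,0.5]]]'

```text
clock: 8.9
tool_pos: [0.693, 0.0834, 0.1436]
orientation: [179.4, 0.0, -69.3]
force: [-0.3, 0.6, 0.7]
opening: 0.0436
```

```bash
python3 - <<'E'
from h import *
o=ctrl.get_obs();print(o['tool_pos'],o['orientation'],o['joint_pos'].round(1),o['opening'])
E
```

```text
[0.69301    0.08343113 0.14361645] [ 1.79363152e+02  3.02071655e-04 -6.93399293e+01] [ 22.8  26.2  -1.7  -0.  -62.7  -2.1] 0.04358220892729989
```

Call:
arm_command --targets '[[[0,0,-0.11,0,0,0,0.5],[0,0,-0.22,0,0,0,0.5],[0,0,-0.22,0,0,0,0.5],[0,0,-0.22,0,0,0,0.5],[0,0,-0.22,0,0,0,0.5]]]'

```text
clock: 9.32
tool_pos: [0.6926, 0.0854, 0.1502]
orientation: [179.9, -0.0, -81.2]
force: [-0.9, -0.6, 0.3]
opening: 0.044
```

```bash
python3 - <<'E'
from h import *
im,m=snap('wrist','w7.png')
print(bars(im,m)); cv2.imwrite('pics/w7b.png',im)
E
```

```text
[(array([669.1, 215.8]), array([45., 11.]), 7.1), (array([615.3, 206.9]), array([57., 11.]), 2.9), (array([721.4, 225. ]), array([49., 12.]), 8.3), (array([763. , 230.7]), array([21., 11.]), 7.7), (array([534.9, 193.3]), array([116.,  18.]), 7.8), (array([756.9, 194.7]), array([ 5., 18.]), -75.7), (array([757.3, 161.3]), array([19.,  4.]), 81.4), (array([692.1,  83.3]), array([14., 59.]), -79.2), (array([514.5, -13.3]), array([71., 13.]), 3.6)]
```

View pics/w7b.png

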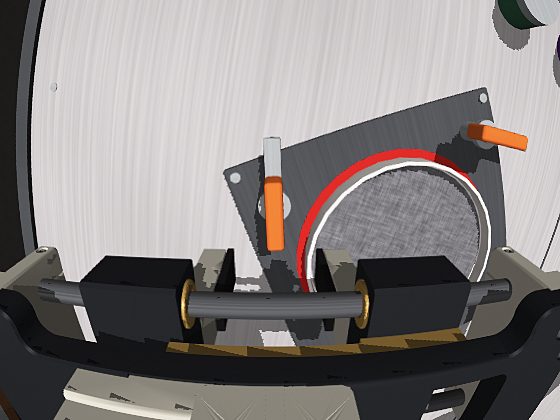

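Call:
arm_command --targets '[[[0,0,0.02,0,-0.1,-4,0.5],[0,0,0.02,0,-0.1,-8,0.5],[0,0,0.02,0,-0.1,-9.7,0.5],[0,0,0.02,0,-0.1,-9.9,0.5],[0,0,0.02,0,-0.1,-9.9,0],[0,0,0.02,0,-0.1,-9.9,0],[0,0,0.02,0,-0.1,-9.9,0],[0,0,0.02,0,-0.1,-9.9,0]]]'

```text
clock: 10.03
tool_pos: [0.694, 0.0852, 0.0551]
orientation: [-179.8, 0.0, -80.2]
force: [0.2, -0.1, -0.9]
opening: 0.0227
```

Call:
arm_command --targets '[[[0,0,0,0,0,0,0],[0,0,0,0,0,0,0],[0,0,0,0,0,0,0],[0,0,-0.1,0,0,0,0],[0,0,-0.22,0,0,0,0],[0,0,-0.34,0,0,0,0],[0,0,-0.46,0,0,0,0],[0,0,-0.58,0,0,0,0]]]'

```text
clock: 10.7
tool_pos: [0.6929, 0.085, 0.0544]
orientation: [-179.9, 0.0, -113.8]
force: [-2.8, 1.0, 5.9]
opening: 0.014
```

Call:
arm_command --targets '[[[0,0,-0.12,0,0,0,0],[0,0,-0.24,0,0,0,0],[0,0,-0.35,0,0,0,0],[0,0,-0.35,0,0,0,0],[0,0,-0.35,0,0,0,0.4],[0,0,-0.35,0,0,0,0.4],[0,0,-0.35,0,0,0,0.4],[0,0,-0.35,0,0,4,0.5]]]'

```text
clock: 11.37
tool_pos: [0.6877, 0.0836, 0.0847]
orientation: [179.6, -0.6, -133.6]
force: [-0.2, 0.6, -1.4]
opening: 0.035
```

Call:
arm_command --targets '[[[0,0,0,0,0,4,0.5],[0,0,0.85,-28.7,8.6,5.5,0.5],[0,0,0.85,-28.7,8.6,5.5,0.5],[0,0,0.85,-28.7,8.6,5.5,0.5],[0,0,0.85,-28.7,8.6,5.5,0.5],[0,0,0.85,-28.7,8.6,5.5,0.5],[0,0,0.85,-28.7,8.6,5.5,0.5],[0,0,0.85,-28.7,8.6,5.5,0.5]]]'

```text
clock: 12.03
tool_pos: [0.412, 0.1684, 0.1474]
orientation: [-180.0, 0.0, -84.5]
force: [-0.2, 1.3, 1.0]
opening: 0.0437
```

Call:
arm_command --targets '[[[0,0,0,-1.8,0.5,0,0.5],[0,0,0,-1.8,0.5,0,0.5],[0,0,0,-1.8,0.5,0,0.5]]]'

```text
clock: 12.28
tool_pos: [0.3952, 0.174, 0.1481]
orientation: [-179.9, 0.1, -84.7]
force: [-0.6, -0.1, 0.7]
opening: 0.044
```

```bash
python3 - <<'E'
from h import *
o=ctrl.get_obs();print(o['tool_pos'],o['orientation'])
im,m=snap('wrist','w8.png')
print(bars(im,m)); im,m=snap('top','t8.png'); print(bars(im,m))
E
```

```text
[0.39523069 0.17404861 0.1481429 ] [-1.79914645e+02  7.31547118e-02 -8.47004856e+01]
[(array([406.6, 307.2]), array([75., 11.]), 3.7), (array([472.6, 313.2]), array([26., 11.]), 5.4), (array([274.3, 291.8]), array([166.,  18.]), 5.1), (array([464.3, 245.7]), array([21.,  4.]), 77.6), (array([576.6, 252.9]), array([25.,  8.]), 3.6), (array([403.9, 169.3]), array([13., 59.]), -85.9)]
[(array([506.2, -13.9]), array([50., 13.]), 3.4), (array([591.8, 272.4]), array([51., 13.]), 5.9)]
```

Call:
arm_command --targets '[[[0,0,-0.02,0.9,-0.25,0,0.5],[0,0,-0.02,0.9,-0.25,-4,0.5],[0,0,-0.02,0.9,-0.25,-8,0.5],[0,0,-0.02,0.9,-0.25,-9.5,0.2],[0,0,-0.02,0.9,-0.25,-9.5,0],[0,0,-0.02,0.9,-0.25,-9.5,0],[0,0,-0.02,0.9,-0.25,-9.5,0],[0,0,-0.02,0.9,-0.25,-9.5,0]]]'

```text
clock: 13.05
tool_pos: [0.406, 0.1716, 0.0537]
orientation: [-179.9, 0.1, -86.0]
force: [0.1, 0.2, -0.3]
opening: 0.0161
```

Rotate -47.6° = -0.83 rad.

Call:
arm_command --targets '[[[0,0,0,0,0,0,0],[0,0,-0.1,0,0,0,0],[0,0,-0.22,0,0,0,0],[0,0,-0.34,0,0,0,0],[0,0,-0.46,0,0,0,0],[0,0,-0.58,0,0,0,0],[0,0,-0.7,0,0,0,0],[0,0,-0.83,0,0,0,0]]]'

```text
clock: 13.72
tool_pos: [0.4057, 0.1716, 0.0537]
orientation: [-180.0, 0.2, -133.5]
force: [2.1, -2.3, -1.0]
opening: 0.0139
```

Call:
arm_command --targets '[[[0,0,0,0,0,0,0],[0,0,0,0,0,0,0],[0,0,0,0,0,0,0.4],[0,0,0,0,0,0,0.4],[0,0,0,0,0,0,0.4],[0,0,0,0,0,4,0.5],[0,0,0,0,0,8,0.5],[0,0,0,0,0,8,0.5]]]'

```text
clock: 14.38
tool_pos: [0.4076, 0.1733, 0.1387]
orientation: [-179.9, 0.5, -133.1]
force: [0.7, 0.5, 0.7]
opening: 0.0429
```

Call:
arm_command --targets '[[[0,0,2.41,18.6,10.0,1,0.5],[0,0,2.41,18.6,10.0,1,0.5],[0,0,2.41,18.6,10.0,1,0.5],[0,0,2.41,18.6,10.0,1,0.5],[0,0,2.41,18.6,10.0,1,0.5],[0,0,2.41,18.6,10.0,1,0.5],[0,0,2.41,18.6,10.0,1,0.5],[0,0,2.41,18.6,10.0,1,0.5]]]'

```text
clock: 15.05
tool_pos: [0.5908, 0.271, 0.1408]
orientation: [179.9, -0.0, -75.6]
force: [-0.6, 0.4, -0.2]
opening: 0.0442
```

Call:
arm_command --targets '[[[0,0,1.3,0,0,0,0.5],[0,0,1.3,0,0,0,0.5],[0,0,1.3,0,0,0,0.5],[0,0,1.3,0,0,0,0.5],[0,0,1.3,0,0,0,0.5],[0,0,1.3,0,0,0,0.5],[0,0,1.3,0,0,0,0.5],[0,0,1.3,0,0,0,0.5]]]'

```text
clock: 15.72
tool_pos: [0.5903, 0.2709, 0.1419]
orientation: [180.0, 0.0, -18.2]
force: [-0.8, -0.5, -0.0]
opening: 0.0438
```

```bash
python3 - <<'E'
from h import *
o=ctrl.get_obs();print(o['tool_pos'],o['orientation'])
im,m=snap('wrist','w9.png')
print(bars(im,m)); im,m=snap('top','t9.png'); print(bars(im,m))
E
```

```text
[0.59026836 0.27092325 0.14193505] [ 1.79969946e+02  4.08787234e-02 -1.82260845e+01]
[(array([457.4, 266.2]), array([301.,  19.]), 71.6), (array([479.9, 225.5]), array([ 5., 22.]), -20.3), (array([509. , 220.7]), array([22.,  4.]), 1.2), (array([550.9, 363. ]), array([ 8., 32.]), -41.7), (array([516.6,  10.2]), array([60., 19.]), 1.4), (array([594.1, 272.1]), array([59., 16.]), 4.3), (array([693.4,  92. ]), array([63., 21.]), 56.2)]
[(array([406.5, 171.4]), array([54., 14.]), 49.5), (array([506.2, -13.9]), array([50., 13.]), 3.4)]
```

Call:
arm_command --targets '[[[0,0,0.12,0.1,0.05,0,0.5],[0,0,0.24,0.1,0.05,0,0.5],[0,0,0.36,0.1,0.05,0,0.5],[0,0,0.393,0.1,0.05,-2,0.5],[0,0,0.393,0.1,0.05,-5,0.5],[0,0,0.393,0.1,0.05,-8.85,0.5],[0,0,0.393,0.1,0.05,-8.85,0.2],[0,0,0.393,0.1,0.05,-8.85,0]]]'

```text
clock: 16.48
tool_pos: [0.5904, 0.2703, 0.0522]
orientation: [179.8, 0.2, 3.7]
force: [-0.3, -0.0, 1.3]
opening: 0.0353
```

Call:
arm_command --targets '[[[0,0,0,0,0,0,0],[0,0,0,0,0,0,0],[0,0,0,0,0,0,0],[0,0,0,0,0,0,0],[0,0,0,0,0,0,0]]]'

```text
clock: 16.9
tool_pos: [0.5927, 0.2721, 0.0562]
orientation: [-179.9, -0.2, 3.9]
force: [-0.9, -0.6, 6.7]
opening: 0.0139
```

Call:
arm_command --targets '[[[0,0,-0.1,0,0,0,0],[0,0,-0.22,0,0,0,0],[0,0,-0.34,0,0,0,0],[0,0,-0.46,0,0,0,0],[0,0,-0.58,0,0,0,0],[0,0,-0.7,0,0,0,0],[0,0,-0.83,0,0,0,0],[0,0,-0.83,0,0,0,0]]]'

```text
clock: 17.57
tool_pos: [0.5926, 0.2718, 0.0556]
orientation: [-179.9, -0.0, -44.0]
force: [0.1, -1.2, 5.3]
opening: 0.0134
```

Call:
arm_command --targets '[[[0,0,0,0,0,0,0],[0,0,0,0,0,0,0.4],[0,0,0,0,0,0,0.4],[0,0,0,0,0,0,0.4],[0,0,0,0,0,4,0.5],[0,0,0,0,0,8,0.5],[0,0,0,0,0,8.5,0.5]]]'

```text
clock: 18.15
tool_pos: [0.5948, 0.2732, 0.1461]
orientation: [-179.5, -0.2, -43.5]
force: [0.8, 1.4, 2.0]
opening: 0.0432
```

Call:
arm_command --targets '[[[0,0,0.829,-8.5,-28.5,0,0.5],[0,0,0.829,-8.5,-28.5,0,0.5],[0,0,0.829,-8.5,-28.5,0,0.5],[0,0,0.829,-8.5,-28.5,0,0.5],[0,0,0.829,-8.5,-28.5,0,0.5],[0,0,0.829,-8.5,-28.5,0,0.5],[0,0,0.829,-8.5,-28.5,0,0.5],[0,0,0.829,-8.5,-28.5,0,0.5]]]'

```text
clock: 18.82
tool_pos: [0.5037, -0.0178, 0.1388]
orientation: [-180.0, 0.1, 4.0]
force: [0.1, 0.4, 0.1]
opening: 0.0433
```

```bash
python3 - <<'E'
from h import *
o=ctrl.get_obs();print(o['tool_pos'],o['orientation'])
im,m=snap('wrist','w10.png')
print(bars(im,m)); im,m=snap('top','t10.png'); print(bars(im,m))
E
```

```text
[ 0.50365275 -0.01776961  0.13876008] [-1.79996203e+02  8.82245828e-02  4.03506765e+00]
[(array([385.5, -71. ]), array([ 19., 297.]), -86.1), (array([ 421.4, -100.4]), array([22.,  4.]), 4.6), (array([393.8, 162.7]), array([21., 14.]), 4.2), (array([437.3, 164.5]), array([11., 16.]), -81.2), (array([508.2, -13.7]), array([59., 14.]), 4.0), (array([ 606.9, -140.5]), array([13., 27.]), -30.1), (array([603. , 226.4]), array([15.,  7.]), 0.9)]
[(array([592.8, 272.6]), array([12., 51.]), -45.4)]
```

Call:
arm_command --targets '[[[0,0,0,0.25,0.3,0,0.5],[0,0,0,0.25,0.3,-4,0.5],[0,0,0,0.25,0.3,-7,0.5],[0,0,0,0.25,0.3,-8.5,0.3],[0,0,0,0.25,0.3,-8.5,0],[0,0,0,0.25,0.3,-8.5,0],[0,0,0,0.25,0.3,-8.5,0],[0,0,0,0.25,0.3,-8.5,0]]]'

```text
clock: 19.58
tool_pos: [0.5102, -0.013, 0.0546]
orientation: [179.7, -0.0, 3.9]
force: [17.0, -44.5, -21.1]
opening: 0.0161
```

Call:
arm_command --targets '[[[0,0,0,0,0,0,0],[0,0,-0.1,0,0,0,0],[0,0,-0.22,0,0,0,0],[0,0,-0.34,0,0,0,0],[0,0,-0.46,0,0,0,0],[0,0,-0.58,0,0,0,0],[0,0,-0.7,0,0,0,0],[0,0,-0.83,0,0,0,0]]]'

```text
clock: 20.25
tool_pos: [0.5088, -0.0171, 0.0546]
orientation: [179.5, -0.2, -43.8]
force: [12.9, -48.0, -12.9]
opening: 0.0137
```

Call:
arm_command --targets '[[[0,0,0,0,0,0,0],[0,0,0,0,0,0,0],[0,0,0,0,0,0,0.4],[0,0,0,0,0,0,0.4],[0,0,0,0,0,0,0.4],[0,0,0,0,0,4,0.5],[0,0,0,0,0,9,0.5],[0,0,0,0,0,9,0.5]]]'

```text
clock: 20.92
tool_pos: [0.5135, -0.0092, 0.1515]
orientation: [-179.5, -0.4, -43.3]
force: [1.9, -0.2, 1.0]
opening: 0.0431
```

Call:
arm_command --targets '[[[0,0,0,-6,14,8,0.5],[0,0,0,-6,14,8,0.5],[0,0,0,-6,14,8,0.5],[0,0,0,-6,14,14,0.5],[0,0,0,-6,14,14,0.5],[0,0,0,-6,14,14,0.5],[0,0,0,-6,14,14,0.5]]]'

```text
clock: 21.5
tool_pos: [0.4505, 0.1324, 0.2891]
orientation: [-179.4, -0.1, -43.3]
force: [0.0, 0.9, -0.4]
opening: 0.0438
```

```bash
python3 - <<'E'
from h import *
o=ctrl.get_obs();print(o['tool_pos'],o['orientation'])
for n in ['side','top','wrist']:
    im,m=snap(n,n+'11.png');t,d=tray_disc(im,m,[.55,.13]);print(n,t,d,t[0]-d[0])
    if n!='side':
        for b in bars(im,m): print(b)
cv2.imwrite('pics/w11b.png',im)
E
```

```text
[0.45045638 0.13240721 0.28914429] [-1.79428283e+02 -1.06230497e-01 -4.32785296e+01]
side (array([0.55100402, 0.12706758]), np.float64(-53.56954224037558)) (array([0.55146686, 0.12844109]), np.float64(-59.10236281446149)) [-0.00046284 -0.00137352]
top (array([0.54868937, 0.13029804]), np.float64(-32.96127267136819)) (array([0.55031859, 0.12981393]), np.float64(-38.714402253056164)) [-0.00162922  0.0004841 ]
(array([506.2, -14.1]), array([12., 54.]), -45.9)
(array([592. , 271.9]), array([15., 52.]), -45.4)
wrist (array([0.54722925, 0.12950034]), np.float64(-107.09051042863534)) (array([0.54766351, 0.12960265]), np.float64(-90.17738920546677)) [-0.00043426 -0.00010231]
(array([ 91. , 117.4]), array([65., 22.]), 47.0)
(array([403.6, 341.6]), array([19., 84.]), -50.3)
(array([407.6, 169. ]), array([55., 21.]), 46.6)
(array([587.1, 266.4]), array([25., 57.]), -42.6)
(array([505.9, -12. ]), array([16., 55.]), -43.4)
(array([687.2,  84.1]), array([62., 17.]), 41.4)
```

View pics/w11b.png

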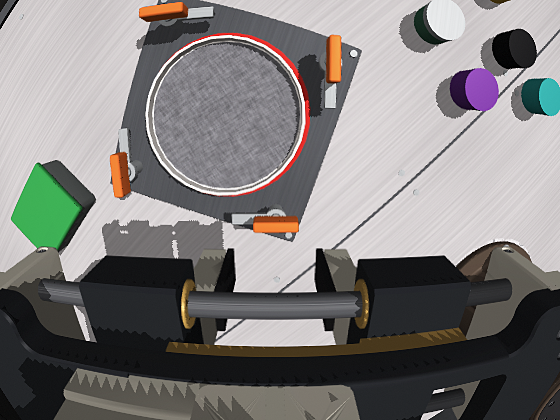

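Call:
arm_command --targets '[[[0,0,-1.576,24.2,-4.6,-14,0.5],[0,0,-1.576,24.2,-4.6,-14,0.5],[0,0,-1.576,24.2,-4.6,-14,0.5],[0,0,-1.576,24.2,-4.6,-14,0.5],[0,0,-1.576,24.2,-4.6,-14,0.5],[0,0,-1.576,24.2,-4.6,-14,0.5],[0,0,-1.576,24.2,-4.6,-14,0.5],[0,0,-1.576,24.2,-4.6,-14,0.5]]]'

```text
clock: 22.32
tool_pos: [0.6926, 0.0805, 0.1357]
orientation: [179.5, -0.3, -101.3]
force: [-0.5, 0.6, -1.3]
opening: 0.0441
```

Call:
arm_command --targets '[[[0,0,-0.576,0,0,0,0.5],[0,0,-0.576,0,0,0,0.5],[0,0,-0.576,0,0,0,0.5],[0,0,-0.576,0,0,0,0.5],[0,0,-0.576,0,0,0,0.5],[0,0,-0.576,0,0,0,0.5],[0,0,-0.576,0,0,0,0.5],[0,0,-0.576,0,0,0,0.5]]]'

```text
clock: 22.98
tool_pos: [0.6909, 0.083, 0.1432]
orientation: [180.0, -0.1, -133.6]
force: [-0.3, 0.4, -0.1]
opening: 0.0438
```

Call:
arm_command --targets '[[[0,0,0,0.15,0.2,0,0.5],[0,0,0,0.15,0.2,-4,0.5],[0,0,0,0.15,0.2,-7.5,0.5],[0,0,0,0.15,0.2,-8.9,0.3],[0,0,0,0.15,0.2,-8.9,0],[0,0,0,0.15,0.2,-8.9,0],[0,0,0,0.15,0.2,-8.9,0],[0,0,0,0.15,0.2,-8.9,0]]]'

```text
clock: 23.65
tool_pos: [0.694, 0.0859, 0.0571]
orientation: [-179.9, 0.2, -133.7]
force: [-0.5, -0.3, -0.1]
opening: 0.0164
```

Call:
arm_command --targets '[[[0,0,0,0,0,0,0],[0,0,-0.12,0,0,0,0],[0,0,-0.24,0,0,0,0],[0,0,-0.36,0,0,0,0],[0,0,-0.48,0,0,0,0],[0,0,-0.6,0,0,0,0],[0,0,-0.72,0,0,0,0],[0,0,-0.84,0,0,0,0]]]'

```text
clock: 24.32
tool_pos: [0.694, 0.0853, 0.057]
orientation: [180.0, 0.2, 177.8]
force: [1.3, -1.7, 2.2]
opening: 0.014
```

Call:
arm_command --targets '[[[0,0,-0.11,0,0,0,0],[0,0,-0.2,0,0,0,0],[0,0,-0.26,0,0,0,0],[0,0,-0.3,0,0,0,0],[0,0,-0.3,0,0,0,0]]]'

```text
clock: 24.73
tool_pos: [0.694, 0.0851, 0.0571]
orientation: [179.9, 0.2, 160.9]
force: [0.3, -3.9, 4.5]
opening: 0.0138
```

```bash
python3 - <<'E'
from h import *
o=ctrl.get_obs();print(o['orientation'],o['force'],o['moment'],o['joint_pos'].round(1))
E
```

```text
[179.9471687    0.18044002 160.89221995] [ 0.32388078 -3.85679752  4.53714426] [-1.20165551 -0.49638396  0.7154173 ] [ 2.300e+01  3.030e+01 -7.300e+00  1.000e-01 -5.220e+01 -1.321e+02]
```

Call:
arm_command --targets '[[[0,0,-0.3,0,0,0,0.1],[0,0,0,0,0,0,0.4],[0,0,0,0,0,0,0.4],[0,0,0,0,0,4,0.5],[0,0,0,0,0,9,0.5],[0,0,0,0,0,9,0.5]]]'

```text
clock: 25.23
tool_pos: [0.696, 0.0861, 0.1527]
orientation: [179.7, 0.5, 161.0]
force: [0.1, -0.1, 2.3]
opening: 0.0414
```

Call:
arm_command --targets '[[[0,0,1.141,-28.8,8.6,-1,0.5],[0,0,1.141,-28.8,8.6,-1,0.5],[0,0,1.141,-28.8,8.6,-1,0.5],[0,0,1.141,-28.8,8.6,-1,0.5],[0,0,1.141,-28.8,8.6,-1,0.5],[0,0,1.141,-28.8,8.6,-1,0.5],[0,0,1.141,-28.8,8.6,-1,0.5],[0,0,1.141,-28.8,8.6,-1,0.5]]]'

```text
clock: 25.9
tool_pos: [0.4, 0.1714, 0.135]
orientation: [179.9, 0.0, -141.4]
force: [-1.4, -0.6, 0.1]
opening: 0.0438
```

```bash
python3 - <<'E'
from h import *
o=ctrl.get_obs();print(o['tool_pos'],o['orientation'])
im,m=snap('top','t12.png');print(bars(im,m))
cv2.imwrite('pics/t12b.png',cv2.resize(im[135:285,180:340],None,fx=4,fy=4,interpolation=2))
E
```

```text
[0.39997688 0.17137071 0.13498265] [ 1.79903103e+02  1.49415963e-02 -1.41365616e+02]
[(array([506.7, -13.7]), array([12., 54.]), -42.9), (array([591.9, 271.8]), array([14., 52.]), -41.6)]
```

View pics/t12b.png

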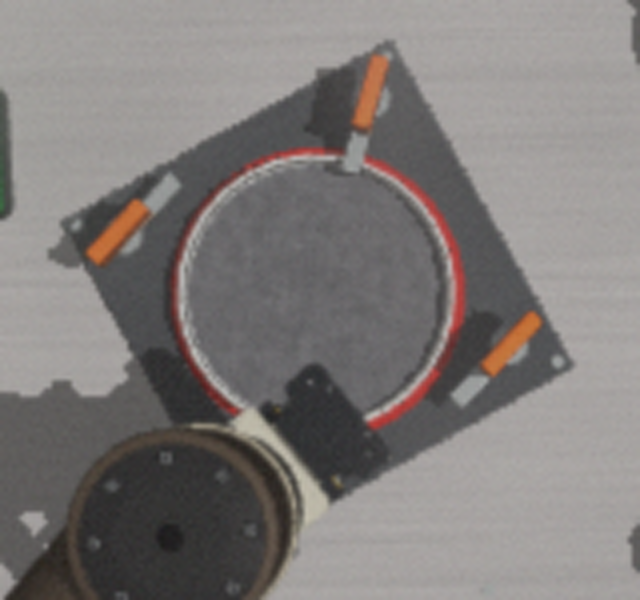

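Call:
arm_command --targets '[[[0,0,0.1,0,0,0,0.5],[0,0,0.136,0,0,0,0.5],[0,0,0.136,0,0,0,0.5],[0,0,0.136,0,0,0,0.5],[0,0,0.136,0,0,0,0.5]]]'

```text
clock: 26.37
tool_pos: [0.4049, 0.1714, 0.135]
orientation: [180.0, 0.0, -134.1]
force: [0.8, 0.5, -0.1]
opening: 0.0439
```

Call:
arm_command --targets '[[[0,0,0,0.05,0,-4,0.5],[0,0,0,0.05,0,-7,0.5],[0,0,0,0.05,0,-8.1,0.4],[0,0,0,0.05,0,-8.1,0],[0,0,0,0.05,0,-8.1,0],[0,0,0,0.05,0,-8.1,0],[0,0,0,0.05,0,-8.1,0],[0,0,0,0.05,0,-8.1,0]]]'

```text
clock: 27.03
tool_pos: [0.406, 0.172, 0.0551]
orientation: [-180.0, 0.1, -134.0]
force: [3.0, -0.8, 1.1]
opening: 0.0137
```

Call:
arm_command --targets '[[[0,0,0,0,0,0,0],[0,0,-0.12,0,0,0,0],[0,0,-0.24,0,0,0,0],[0,0,-0.36,0,0,0,0],[0,0,-0.48,0,0,0,0],[0,0,-0.6,0,0,0,0],[0,0,-0.72,0,0,0,0],[0,0,-0.84,0,0,0,0]]]'

```text
clock: 27.7
tool_pos: [0.4062, 0.1715, 0.055]
orientation: [180.0, 0.1, 177.6]
force: [5.7, -6.1, 4.6]
opening: 0.0136
```

Call:
arm_command --targets '[[[0,0,-0.11,0,0,0,0],[0,0,-0.2,0,0,0,0],[0,0,-0.26,0,0,0,0],[0,0,-0.295,0,0,0,0],[0,0,-0.295,0,0,0,0]]]'

```text
clock: 28.12
tool_pos: [0.4062, 0.1713, 0.055]
orientation: [180.0, 0.1, 160.9]
force: [4.7, -5.5, 4.6]
opening: 0.0138
```

```bash
python3 - <<'E'
from h import *
o=ctrl.get_obs();print(o['orientation'],o['force'],o['moment'])
E
```

```text
[1.79959470e+02 1.07766786e-01 1.60927180e+02] [ 4.73231889 -5.47083288  4.58866173] [-2.05960069 -1.89731682  0.53593108]
```

Call:
arm_command --targets '[[[0,0,0,0,0,0,0.4],[0,0,0,0,0,0,0.4],[0,0,0,0,0,0,0.4],[0,0,0,0,0,4,0.5],[0,0,0,0,0,9,0.5],[0,0,0,0,0,9,0.5]]]'

```text
clock: 28.62
tool_pos: [0.4075, 0.1734, 0.1496]
orientation: [179.6, 0.2, 161.0]
force: [0.7, 1.4, 0.5]
opening: 0.0427
```

Call:
arm_command --targets '[[[0,0,2.71,18.6,10.0,0,0.5],[0,0,2.71,18.6,10.0,0,0.5],[0,0,2.71,18.6,10.0,0,0.5],[0,0,2.71,18.6,10.0,0,0.5],[0,0,2.71,18.6,10.0,0,0.5],[0,0,2.71,18.6,10.0,0,0.5],[0,0,2.71,18.6,10.0,0,0.5],[0,0,2.71,18.6,10.0,0,0.5]]]'

```text
clock: 29.28
tool_pos: [0.5914, 0.2717, 0.1425]
orientation: [180.0, -0.1, -141.4]
force: [0.8, 0.2, -0.1]
opening: 0.0438
```

Call:
arm_command --targets '[[[0,0,1.71,0,0,0,0.5],[0,0,1.71,0,0,0,0.5],[0,0,1.71,0,0,0,0.5],[0,0,1.71,0,0,0,0.5],[0,0,1.71,0,0,0,0.5],[0,0,1.71,0,0,0,0.5],[0,0,1.71,0,0,0,0.5],[0,0,1.71,0,0,0,0.5]]]'

```text
clock: 29.95
tool_pos: [0.5909, 0.2716, 0.1437]
orientation: [180.0, 0.0, -84.1]
force: [0.0, 0.2, 0.4]
opening: 0.0437
```

Remaining +40.5° = 0.707.

Call:
arm_command --targets '[[[0,0,0.707,0.1,0,0,0.5],[0,0,0.707,0.1,0,0,0.5],[0,0,0.707,0.1,0,0,0.5],[0,0,0.707,0.1,0,0,0.5],[0,0,0.707,0.1,0,0,0.5],[0,0,0.707,0.1,0,0,0.5],[0,0,0.707,0.1,0,0,0.5],[0,0,0.707,0.1,0,0,0.5]]]'

```text
clock: 30.62
tool_pos: [0.5919, 0.2716, 0.1438]
orientation: [180.0, 0.0, -44.1]
force: [0.4, 0.8, -0.5]
opening: 0.0441
```

Call:
arm_command --targets '[[[0,0,0,0,0,-4,0.5],[0,0,0,0,0,-7.5,0.5],[0,0,0,0,0,-8.9,0.4],[0,0,0,0,0,-8.9,0],[0,0,0,0,0,-8.9,0],[0,0,0,0,0,-8.9,0],[0,0,0,0,0,-8.9,0],[0,0,0,0,0,-8.9,0]]]'

```text
clock: 31.28
tool_pos: [0.5927, 0.2717, 0.0568]
orientation: [-179.9, -0.0, -44.0]
force: [-1.1, -1.8, 4.8]
opening: 0.0137
```

Call:
arm_command --targets '[[[0,0,0,0,0,0,0],[0,0,-0.12,0,0,0,0],[0,0,-0.24,0,0,0,0],[0,0,-0.36,0,0,0,0],[0,0,-0.48,0,0,0,0],[0,0,-0.6,0,0,0,0],[0,0,-0.72,0,0,0,0],[0,0,-0.84,0,0,0,0]]]'

```text
clock: 31.95
tool_pos: [0.5923, 0.2716, 0.0568]
orientation: [-179.9, 0.0, -92.4]
force: [-3.8, -0.8, 8.8]
opening: 0.0133
```

Call:
arm_command --targets '[[[0,0,-0.11,0,0,0,0],[0,0,-0.2,0,0,0,0],[0,0,-0.26,0,0,0,0],[0,0,-0.295,0,0,0,0],[0,0,-0.295,0,0,0,0]]]'

```text
clock: 32.37
tool_pos: [0.5922, 0.2716, 0.0568]
orientation: [-180.0, 0.1, -109.0]
force: [-4.4, -0.9, 8.2]
opening: 0.0139
```

```bash
python3 - <<'E'
from h import *
o=ctrl.get_obs();print(o['orientation'],o['force'],o['moment'])
E
```

```text
[-1.79953654e+02  5.06434049e-02 -1.09040310e+02] [-4.44907798 -0.93914759  8.1513336 ] [-0.3522567   1.66893718  0.53441309]
```

Call:
arm_command --targets '[[[0,0,0,0,0,0,0.4],[0,0,0,0,0,0,0.4],[0,0,0,0,0,0,0.4],[0,0,0,0,0,4,0.5],[0,0,0,0,0,9,0.5],[0,0,0,0,0,9,0.5]]]'

```text
clock: 32.87
tool_pos: [0.5954, 0.2731, 0.1521]
orientation: [-179.6, 0.4, -108.9]
force: [1.7, 0.3, 1.1]
opening: 0.0428
```

Call:
arm_command --targets '[[[0,0,1.14,-8.6,-28.5,0,0.5],[0,0,1.14,-8.6,-28.5,0,0.5],[0,0,1.14,-8.6,-28.5,0,0.5],[0,0,1.14,-8.6,-28.5,0,0.5],[0,0,1.14,-8.6,-28.5,0,0.5],[0,0,1.14,-8.6,-28.5,0,0.5],[0,0,1.14,-8.6,-28.5,0,0.5],[0,0,1.14,-8.6,-28.5,0,0.5]]]'

```text
clock: 33.53
tool_pos: [0.5038, -0.0174, 0.1451]
orientation: [180.0, 0.0, -51.9]
force: [-0.1, -0.2, -1.0]
opening: 0.044
```

Call:
arm_command --targets '[[[0,0,0.14,0,0,0,0.5],[0,0,0.14,0,0,0,0.5],[0,0,0.14,0,0,0,0.5],[0,0,0.14,0,0,0,0.5],[0,0,0.14,0,0,0,0.5]]]'

```text
clock: 33.95
tool_pos: [0.5064, -0.013, 0.1449]
orientation: [-180.0, -0.0, -44.2]
force: [0.6, -0.6, -0.3]
opening: 0.0434
```

```bash
python3 - <<'E'
from h import *
o=ctrl.get_obs();print(o['tool_pos'],o['orientation'])
im,m=snap('wrist','w13.png');print(bars(im,m))
im,m=snap('top','t13.png');print(bars(im,m))
E
```

```text
[ 0.50639378 -0.01302338  0.14489681] [-1.79992389e+02 -2.36117075e-03 -4.41967476e+01]
[(array([295.3, -50.6]), array([34., 14.]), 45.2), (array([383.9,  -5. ]), array([ 5., 21.]), -47.4), (array([491.6, 106.6]), array([ 9., 23.]), -52.4), (array([403.8, -20.2]), array([ 4., 24.]), -31.8), (array([511. ,  86.4]), array([ 9., 28.]), -72.8), (array([507.4, -16.3]), array([14., 59.]), -43.6), (array([685.2,  77.5]), array([30., 58.]), -16.7)]
[(array([592.4, 272.8]), array([53., 11.]), 72.5)]
```

Call:
arm_command --targets '[[[0,0,0.01,-0.05,-0.1,-4,0.5],[0,0,0.01,-0.05,-0.1,-7.5,0.5],[0,0,0.01,-0.05,-0.1,-9,0.4],[0,0,0.01,-0.05,-0.1,-9,0],[0,0,0.01,-0.05,-0.1,-9,0],[0,0,0.01,-0.05,-0.1,-9,0],[0,0,0.01,-0.05,-0.1,-9,0],[0,0,0.01,-0.05,-0.1,-9,0]]]'

```text
clock: 34.72
tool_pos: [0.5059, -0.015, 0.0564]
orientation: [-180.0, -0.1, -43.5]
force: [-1.9, -4.2, 2.5]
opening: 0.0134
```

Call:
arm_command --targets '[[[0,0,0,0,0,0,0],[0,0,-0.12,0,0,0,0],[0,0,-0.24,0,0,0,0],[0,0,-0.36,0,0,0,0],[0,0,-0.48,0,0,0,0],[0,0,-0.6,0,0,0,0],[0,0,-0.72,0,0,0,0],[0,0,-0.84,0,0,0,0]]]'

```text
clock: 35.38
tool_pos: [0.5062, -0.0148, 0.0563]
orientation: [-179.9, 0.0, -92.0]
force: [-1.3, -3.9, 5.0]
opening: 0.0139
```

Call:
arm_command --targets '[[[0,0,-0.11,0,0,0,0],[0,0,-0.2,0,0,0,0],[0,0,-0.26,0,0,0,0],[0,0,-0.3,0,0,0,0],[0,0,-0.3,0,0,0,0]]]'

```text
clock: 35.8
tool_pos: [0.5064, -0.0148, 0.0563]
orientation: [-179.9, 0.0, -108.9]
force: [-2.0, -3.2, 6.2]
opening: 0.014
```

```bash
python3 - <<'E'
from h import *
o=ctrl.get_obs();print(o['orientation'],o['force'],o['moment'])
E
```

```text
[-1.79889581e+02  2.67288990e-02 -1.08859578e+02] [-1.95777246 -3.20958768  6.15167863] [-1.37541811  0.51788266  0.62930462]
```

Call:
arm_command --targets '[[[0,0,0,0,0,0,0.4],[0,0,0,0,0,0,0.4],[0,0,0,0,0,0,0.4],[0,0,0,0,0,4,0.5],[0,0,0,0,0,9,0.5],[0,0,0,0,0,9,0.5]]]'

```text
clock: 36.3
tool_pos: [0.509, -0.0139, 0.151]
orientation: [-179.6, 0.2, -108.7]
force: [1.1, -0.1, 0.9]
opening: 0.0426
```

Now look from over the plate: knobs, tray, and tins.

Call:
arm_command --targets '[[[0,0,1.2,-3,14,15,1],[0,0,1.2,-3,14,15,1],[0,0,1.2,-3,14,15,1],[0,0,1.2,-3,14,15,1],[0,0,1.2,-3,14,15,1],[0,0,1.2,-3,14,15,1],[0,0,1.2,-3,14,15,1],[0,0,1.2,-3,14,15,1]]]'

```text
clock: 36.97
tool_pos: [0.4756, 0.1266, 0.2956]
orientation: [-179.9, 0.0, -51.1]
force: [-1.2, -0.1, 0.0]
opening: 0.0865
```

```bash
cat >> h.py <<'E'
def tins(im,m,cs):
    f=im.astype(float).min(2); return [fit(f,m,c,[.024,.026,.028],[.032,.034],.046) for c in cs]
E
python3 - <<'E'
from h import *
o=ctrl.get_obs();print(o['tool_pos'],o['orientation'])
for n in ['side','top','wrist']:
    im,m=snap(n,n+'14.png');t,d=tray_disc(im,m,[.55,.13]);print(n,t,d,t[0]-d[0])
    if n!='side':
        for b in bars(im,m): print(b)
cv2.imwrite('pics/w14b.png',im)
E
```

```text
[0.47558127 0.12659356 0.29562653] [-1.79876005e+02  2.62754140e-02 -5.10645091e+01]
side (array([0.55107091, 0.12710827]), np.float64(-46.846261252379236)) (array([0.55144629, 0.12822587]), np.float64(-62.23186081054511)) [-0.00037538 -0.0011176 ]
top (array([0.54849174, 0.1305487 ]), np.float64(-27.32005160760515)) (array([0.55037958, 0.1296334 ]), np.float64(-32.78273198464034)) [-0.00188784  0.0009153 ]
(array([506.2, -14.1]), array([53., 13.]), 73.9)
(array([591.6, 272. ]), array([55., 13.]), 73.9)
wrist (array([0.54740881, 0.12937632]), np.float64(-99.4516476220246)) (array([0.54773736, 0.12958615]), np.float64(-82.23037238363027)) [-0.00032855 -0.00020983]
(array([546.1, 419.6]), array([21., 85.]), -57.4)
(array([407.7, 169.1]), array([17., 62.]), -16.7)
(array([588.7, 266.2]), array([65., 13.]), 73.3)
(array([504.9, -13.4]), array([56., 14.]), 73.4)
(array([687.4,  85.1]), array([17., 59.]), -17.2)
```

View pics/w14b.png

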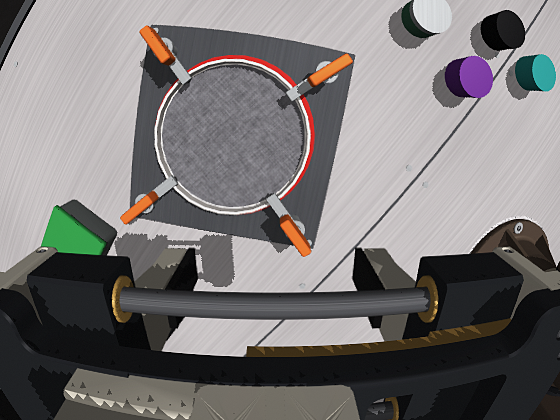

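```bash
python3 - <<'E'
from h import *
for n in ['side','top']:
    m=ctrl.camera_model(n);m['name']=n
    for f in [n+'0.png',n+'14.png']:
        im=cv2.imread('pics/'+f); print(f,[(a[0].round(4),round(a[1])) for a in tins(im,m,[[.457,-.177],[.597,-.193],[.580,-.315],[.439,-.330]])])
E
```

```text
side0.png [(array([ 0.4546, -0.1879]), -22), (array([ 0.5987, -0.2029]), -21), (array([ 0.5824, -0.3306]), -34), (array([ 0.4393, -0.3405]), -38)]
side14.png [(array([ 0.4546, -0.1879]), -23), (array([ 0.5986, -0.2031]), -23), (array([ 0.5823, -0.3306]), -36), (array([ 0.4393, -0.3405]), -39)]
top0.png [(array([ 0.4541, -0.1814]), -27), (array([ 0.5978, -0.1963]), -26), (array([ 0.5815, -0.3251]), -30), (array([ 0.4382, -0.3349]), -32)]
top14.png [(array([ 0.454 , -0.1814]), -30), (array([ 0.5979, -0.1963]), -29), (array([ 0.5815, -0.3251]), -34), (array([ 0.4382, -0.3349]), -37)]
```

Call:
arm_command --targets '[[[0,0,-0.18,-2,-30.5,-13,1],[0,0,-0.18,-2,-30.5,-13,1],[0,0,-0.18,-2,-30.5,-13,1],[0,0,-0.18,-2,-30.5,-13,1],[0,0,-0.18,-2,-30.5,-13,1],[0,0,-0.18,-2,-30.5,-13,1],[0,0,-0.18,-2,-30.5,-13,1],[0,0,-0.18,-2,-30.5,-13,1]]]'

```text
clock: 37.78
tool_pos: [0.4551, -0.1816, 0.1643]
orientation: [-180.0, -0.0, -62.1]
force: [1.6, 0.9, 0.2]
opening: 0.0877
```

Call:
arm_command --targets '[[[0,0,0,0,0,0,1],[0,0,0,0,0,0,1],[0,0,0,0,0,0,1]]]'

```text
clock: 38.03
tool_pos: [0.4557, -0.18, 0.1649]
orientation: [180.0, 0.0, -62.1]
force: [0.2, 1.0, 0.9]
opening: 0.0878
```

```bash
python3 - <<'E'
from h import *
o=ctrl.get_obs();print(o['tool_pos'],o['orientation'])
im,m=snap('wrist','w15.png')
cv2.imwrite('pics/w15b.png',im)
print(tins(im,m,[[.455,-.178]]),w2pix(m,[[.455,-.178,.046]]))
E
```

```text
[ 0.45566572 -0.18000513  0.16489278] [ 1.79991468e+02  5.12037344e-04 -6.20898288e+01]
[(array([ 0.45142089, -0.18257102]), np.float64(-49.698364948183524))] [[273.34823648 202.24736836]]
```

View pics/w15b.png

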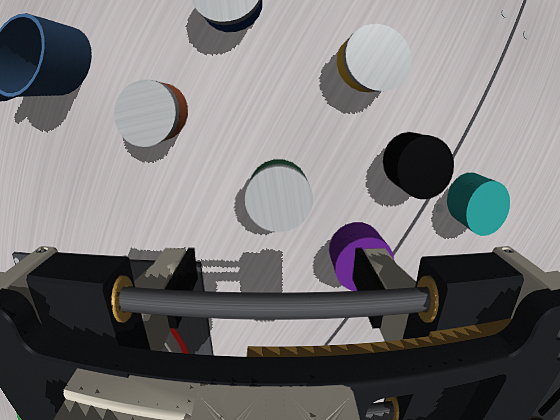

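```bash
python3 - <<'E'
from h import *
m=ctrl.camera_model('wrist');m['name']='wrist'
print(pix2w(m,[[278,200],[147,114],[377,57],[366,258],[425,166]],.046))
E
```

```text
[[ 0.45277783 -0.18102318  0.046     ]
 [ 0.59235975 -0.19702446  0.046     ]
 [ 0.43819909 -0.33447871  0.046     ]
 [ 0.34925059 -0.16971286  0.046     ]
 [ 0.34790651 -0.2746754   0.046     ]]
```

Call:
arm_command --targets '[[[0,0,0,-0.25,-0.1,-3,1],[0,0,0,-0.25,-0.1,-7,1],[0,0,0,-0.25,-0.1,-11,1],[0,0,0,-0.25,-0.1,-14,1],[0,0,0,-0.25,-0.1,-14,0.6],[0,0,0,-0.25,-0.1,-14,0.4],[0,0,0,-0.25,-0.1,-14,0.4],[0,0,0,-0.25,-0.1,-14,0.4]]]'

```text
clock: 38.75
tool_pos: [0.4553, -0.1802, 0.0273]
orientation: [-179.8, -0.1, -61.8]
force: [0.1, 0.4, -0.8]
opening: 0.0665
```

Call:
arm_command --targets '[[[0,0,0,0,0,0,0.4],[0,0,0,0,0,0,0.4],[0,0,0,0,0,0,0.4],[0,0,0,0,0,0,0.4]]]'

```text
clock: 39.08
tool_pos: [0.4544, -0.1805, 0.027]
orientation: [-179.8, -0.1, -61.8]
force: [-2.9, 3.7, 10.6]
opening: 0.0599
```

Call:
arm_command --targets '[[[0,0,0,0,0,3,0.4],[0,0,0,0,0,7,0.4],[0,0,0,0,0,10,0.4],[0,0,0,0,0,10,0.4],[0,0,0,0.5,3,10,0.4],[0,0,0,1.2,6.5,10,0.4],[0,0,0,2,10,10,0.4],[0,0,0,2.7,13.5,10,0.4]]]'

```text
clock: 39.75
tool_pos: [0.4802, -0.0443, 0.1256]
orientation: [-179.9, -0.0, -61.9]
force: [0.6, -0.1, -2.0]
opening: 0.0591
```

Call:
arm_command --targets '[[[0,0,0,0.8,3.5,0,0.4],[0,0,0,1.6,7,0,0.4],[0,0,0,2.3,10.5,0,0.4],[0,0,0,3,14,0,0.4],[0,0,0,3.7,17.5,0,0.4],[0,0,0,4.2,20,0,0.4],[0,0,0,4.5,21.8,0,0.4],[0,0,0,4.5,21.8,0,0.4]]]'

```text
clock: 40.42
tool_pos: [0.5259, 0.1755, 0.1251]
orientation: [-179.9, 0.0, -61.7]
force: [1.0, 0.1, -2.8]
opening: 0.0597
```

Call:
arm_command --targets '[[[0,0,0,0,0,0,0.4],[0,0,0,0,0,0,0.4],[0,0,0,0,0,0,0.4]]]'

```text
clock: 40.67
tool_pos: [0.5248, 0.1714, 0.125]
orientation: [180.0, 0.0, -61.9]
force: [-0.8, -0.4, -3.0]
opening: 0.0594
```

```bash
python3 - <<'E'
from h import *
o=ctrl.get_obs();print(o['tool_pos'],o['orientation'],o['opening'])
im,m=snap('side','s16.png')
im2,m=snap('wrist','w16.png')
cv2.imwrite('pics/c16.png',np.hstack([cv2.resize(im[100:380,150:430],(400,400)),cv2.resize(im2[80:360,140:420],(400,400))]))
E
```

```text
[0.524774   0.17136404 0.12499063] [ 1.79984170e+02  5.94121107e-03 -6.19005182e+01] 0.059366093036017906
```

View pics/c16.png

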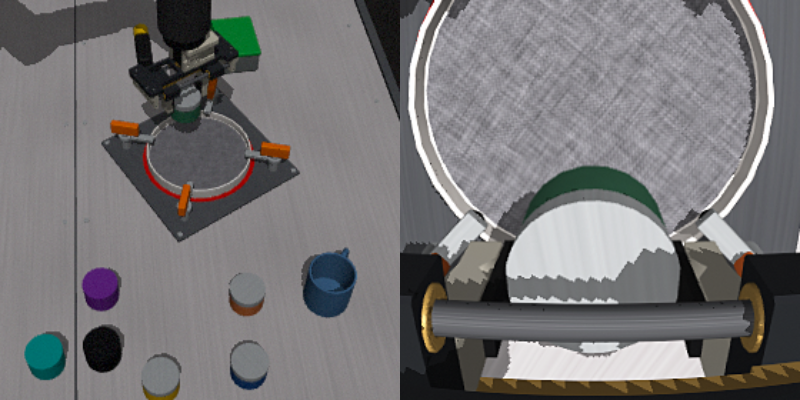

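Call:
arm_command --targets '[[[0,0,0,0.05,0.1,-2,0.4],[0,0,0,0.05,0.1,-4.5,0.4],[0,0,0,0.05,0.1,-6.5,0.4],[0,0,0,0.05,0.1,-7.5,0.4],[0,0,0,0.05,0.1,-8,0.4],[0,0,0,0.05,0.1,-8.1,0.4],[0,0,0,0.05,0.1,-8.1,0.4]]]'

```text
clock: 41.35
tool_pos: [0.5262, 0.1735, 0.0445]
orientation: [-180.0, -0.0, -61.8]
force: [0.3, 0.2, -2.2]
opening: 0.0591
```

Call:
arm_command --targets '[[[0,0,0,0,0,-0.1,0.4],[0,0,0,0,0,-0.15,0.4],[0,0,0,0,0,-0.15,0.4]]]'

```text
clock: 41.6
tool_pos: [0.526, 0.1737, 0.0431]
orientation: [-179.9, 0.0, -61.8]
force: [-0.3, -0.1, -1.8]
opening: 0.0593
```

Call:
arm_command --targets '[[[0,0,0,0,0,-0.1,0.4],[0,0,0,0,0,-0.1,0.74],[0,0,0,0,0,-0.1,0.74],[0,0,0,0,0,-0.1,0.74],[0,0,0,0,0,2,0.74],[0,0,0,0,0,6,0.74],[0,0,0,0,0,9,0.74],[0,0,0,0,0,9,1]]]'

```text
clock: 42.27
tool_pos: [0.5291, 0.1752, 0.139]
orientation: [-179.4, -0.0, -61.8]
force: [1.3, 0.6, 0.4]
opening: 0.0677
```

Call:
arm_command --targets '[[[0,0,0,2,-6,3,1],[0,0,-1.567,7.15,-37,3,1],[0,0,-1.567,7.15,-37,3,1],[0,0,-1.567,7.15,-37,3,1],[0,0,-1.567,7.15,-37,3,1],[0,0,-1.567,7.15,-37,3,1],[0,0,-1.567,7.15,-37,3,1],[0,0,-1.567,7.15,-37,3,1]]]'

```text
clock: 42.93
tool_pos: [0.5889, -0.1513, 0.161]
orientation: [-180.0, 0.0, -112.3]
force: [1.0, 0.6, 0.3]
opening: 0.0874
```

```bash
python3 - <<'E'
from h import *
print(ctrl.get_obs()['tool_pos'],ctrl.get_obs()['orientation'])
E
```

```text
[ 0.58885811 -0.15132793  0.16100804] [-1.79964986e+02  1.22789572e-02 -1.12310092e+02]
```

Call:
arm_command --targets '[[[0,0,-0.686,0.7,-4.3,0,1],[0,0,-0.686,0.7,-4.3,0,1],[0,0,-0.686,0.7,-4.3,0,1],[0,0,-0.686,0.7,-4.3,0,1],[0,0,-0.686,0.7,-4.3,0,1],[0,0,-0.686,0.7,-4.3,0,1],[0,0,-0.686,0.7,-4.3,0,1],[0,0,-0.686,0.7,-4.3,0,1]]]'

```text
clock: 43.6
tool_pos: [0.5957, -0.1923, 0.1606]
orientation: [180.0, -0.0, -151.1]
force: [0.7, 0.7, -0.6]
opening: 0.0875
```

```bash
cat >> h.py <<'E'
def lid(im,m,c,z=.046):  # near-circle by contrast to tin side & table: Hough on rectified patch
    n=161; g=(np.arange(n)-80)*.0005; X,Y=np.meshgrid(c[0]+g,c[1]+g); q=w2pix(m,np.c_[X.ravel(),Y.ravel(),0*X.ravel()+z]).astype(np.float32)
    p=cv2.remap(im,q[:,0].reshape(n,n),q[:,1].reshape(n,n),1); cc=cv2.HoughCircles(cv2.GaussianBlur(cv2.cvtColor(p,6),(5,5),0),cv2.HOUGH_GRADIENT,1,200,param1=60,param2=8,minRadius=57,maxRadius=62)
    return None if cc is None else np.array([c[0]+g[0]+cc[0,0,0]*.0005,c[1]+g[0]+cc[0,0,1]*.0005]).round(4)
E
python3 - <<'E'
from h import *
print(ctrl.get_obs()['tool_pos'],ctrl.get_obs()['orientation'])
im,m=snap('wrist','w17.png');print(lid(im,m,[.597,-.197]))
im2,m2=snap('top','t17.png')
a=im.copy()
q=w2pix(m,[[.597+.03*np.cos(t),-.197+.03*np.sin(t),.046] for t in np.arange(0,6.3,.3)])
for x,y in q: cv2.circle(a,(int(x),int(y)),1,(0,0,255),-1)
cv2.imwrite('pics/c17.png',np.hstack([a[100:340,120:460],im2[100:340,220:560]]))
E
```

```text
[ 0.59570522 -0.19229817  0.16062925] [ 1.79999991e+02 -3.14821867e-03 -1.51144665e+02]
[ 0.5953 -0.1977]
```

View pics/c17.png

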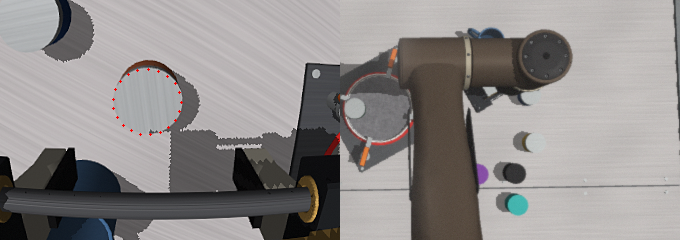

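Call:
arm_command --targets '[[[0,0,-0.005,0,-0.5,-3,1],[0,0,-0.005,0,-0.5,-7,1],[0,0,-0.005,0,-0.5,-11,1],[0,0,-0.005,0,-0.5,-13.4,1],[0,0,-0.005,0,-0.5,-13.4,1],[0,0,-0.005,0,-0.5,-13.4,0.4],[0,0,-0.005,0,-0.5,-13.4,0.4],[0,0,-0.005,0,-0.5,-13.4,0.4]]]'

```text
clock: 44.37
tool_pos: [0.5975, -0.1974, 0.0292]
orientation: [-179.9, 0.2, -151.5]
force: [0.2, -0.2, 0.3]
opening: 0.073
```

Call:
arm_command --targets '[[[0,0,0,0,0,0,0.4],[0,0,0,0,0,0,0.4],[0,0,0,0,0,0,0.4],[0,0,0,0,0,0,0.4],[0,0,0,0,0,0,0.4]]]'

```text
clock: 44.78
tool_pos: [0.597, -0.1974, 0.0286]
orientation: [-179.9, 0.1, -151.5]
force: [-0.5, 0.9, 8.1]
opening: 0.0596
```

Call:
arm_command --targets '[[[0,0,0,0,0,3,0.4],[0,0,0,0,0,7,0.4],[0,0,0,0,0,10,0.4],[0,0,0,0,0,10,0.4],[0,0,0,0,3,10,0.4],[0,0,0,0,6.5,10,0.4],[0,0,0,0,10,10,0.4],[0,0,0,0,13.5,10,0.4]]]'

```text
clock: 45.45
tool_pos: [0.5949, -0.0611, 0.1266]
orientation: [180.0, 0.0, -151.6]
force: [1.0, -0.3, -2.8]
opening: 0.0592
```

Call:
arm_command --targets '[[[0,0,0,0,3.5,0,0.4],[0,0,0,0,7,0,0.4],[0,0,0,0,10.5,0,0.4],[0,0,0,0,14,0,0.4],[0,0,0,-0.2,17.5,0,0.4],[0,0,0,-0.3,20,0,0.4],[0,0,0,-0.3,21.4,0,0.4],[0,0,0,-0.3,21.4,0,0.4]]]'

```text
clock: 46.12
tool_pos: [0.5924, 0.1545, 0.1265]
orientation: [180.0, 0.0, -151.4]
force: [1.3, -1.7, -1.9]
opening: 0.0592
```

Call:
arm_command --targets '[[[0,0,0,0,0,0,0.4],[0,0,0,0,0,0,0.4],[0,0,0,0,0,0,0.4]]]'

```text
clock: 46.37
tool_pos: [0.5926, 0.1505, 0.1266]
orientation: [180.0, -0.0, -151.6]
force: [-0.3, -1.3, -2.3]
opening: 0.0594
```

```bash
python3 - <<'E'
from h import *
o=ctrl.get_obs();print(o['tool_pos'],o['orientation'],o['opening'])
im,m=snap('wrist','w18.png')
z=o['tool_pos'][2]
print('held lid',lid(im,m,o['tool_pos'][:2],z+.018), 'green', lid(im,m,[.5252,.1725],.062))
im2,m=snap('side','s18.png')
cv2.imwrite('pics/c18.png',np.hstack([im2[100:380,150:430],im[80:360,140:420]]))
E
```

```text
[0.59255    0.15054426 0.12660289] [ 1.79997280e+02 -2.55663070e-02 -1.51633582e+02] 0.05937035553253291
held lid [0.5863 0.1498] green [0.5455 0.2003]
```

View pics/c18.png

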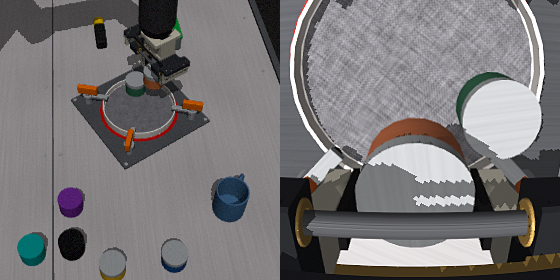

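Call:
arm_command --targets '[[[0,0,0,0.05,0.15,-2,0.4],[0,0,0,0.05,0.15,-4.5,0.4],[0,0,0,0.05,0.15,-6.5,0.4],[0,0,0,0.05,0.15,-7.5,0.4],[0,0,0,0.05,0.15,-8,0.4],[0,0,0,0.05,0.15,-8.25,0.4],[0,0,0,0.05,0.15,-8.25,0.4],[0,0,0,0.05,0.15,-8.25,0.4]]]'

```text
clock: 47.13
tool_pos: [0.6083, 0.1533, 0.0594]
orientation: [-179.5, 1.6, -151.3]
force: [11.4, -23.5, 68.1]
opening: 0.0593
```

Call:
arm_command --targets '[[[0,0,0,0,0,-0.15,0.4],[0,0,0,0,0,-0.15,0.4]]]'

```text
clock: 47.3
tool_pos: [0.6097, 0.1535, 0.059]
orientation: [-179.4, 1.8, -151.3]
force: [13.7, -24.9, 70.1]
opening: 0.0587
```

Call:
arm_command --targets '[[[0,0,0,0,0,1.5,0.4],[0,0,0,0,0,3.5,0.4],[0,0,0,0,0,3.5,0.4]]]'

```text
clock: 47.55
tool_pos: [0.5958, 0.153, 0.0824]
orientation: [-180.0, 0.4, -151.6]
force: [1.2, -0.1, -2.9]
opening: 0.0594
```

```bash
python3 - <<'E'
from h import *
o=ctrl.get_obs();print(o['tool_pos'],o['orientation'],o['opening'],o['force'])
im,m=snap('wrist','w19.png')
im2,m2=snap('side','s19.png')
t,d=tray_disc(im2,m2,[.55,.13]);print(t,d,t[0]-d[0])
a=cv2.resize(im2[130:270,200:380],(720,560),interpolation=2)
b=im[40:360,120:440]
cv2.imwrite('pics/c19.png',np.hstack([cv2.resize(a,(480,373)),cv2.resize(b,(320,373))]))
E
```

```text
[0.59581198 0.15304444 0.08239259] [-179.97371915    0.40254845 -151.62487691] 0.05935554200979122 [ 1.2380855  -0.08125725 -2.91185432]
(array([0.55146117, 0.1277762 ]), np.float64(-36.31562180742989)) (array([0.55145631, 0.12828627]), np.float64(-62.867060705525425)) [ 4.85974178e-06 -5.10073848e-04]
```

View pics/c19.png

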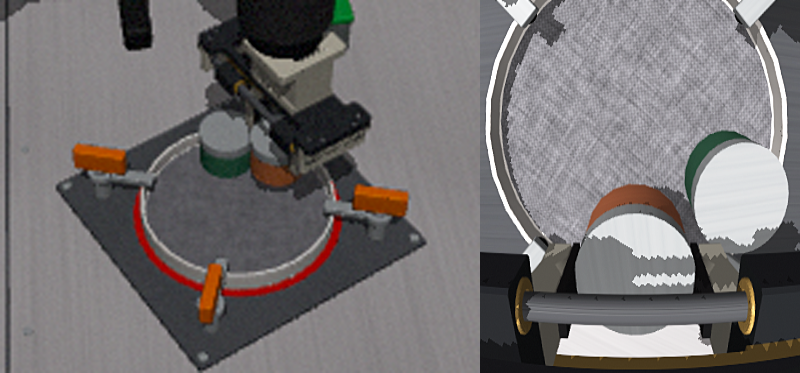

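```bash
python3 - <<'E'
from h import *
m=ctrl.camera_model('wrist');m['name']='wrist';s=ctrl.camera_model('side');s['name']='side'
print(ctrl.get_obs()['tool_pos'])
print('green w',pix2w(m,[[380,207]],.062),'s',pix2w(s,[[283.6,178.8]],.062))
print('tray s edge',pix2w(s,[[200+148/2.667,130+185/2.667],[200+338/2.667,130+200/2.667]],.032))
print('held lid w',pix2w(m,[[120+158,40+270/1.166]],.082+.0175))
print('knob/clamp C tip w',pix2w(m,[[120+38,40+10/1.166],[120+262,40+15/1.166],[120+60,40+245/1.166]],.044))
im=cv2.imread('pics/w19.png');t,d=tray_disc(im,m,[.55,.13]);print(t,d)
E
```

```text
[0.5936709  0.15283164 0.07840027]
green w [[0.53864448 0.19499609 0.062     ]] s [[0.54371315 0.19777673 0.062     ]]
tray s edge [[0.45817252 0.15367799 0.032     ]
 [0.65825837 0.11247829 0.032     ]]
held lid w [[0.58488488 0.1522383  0.0995    ]]
knob/clamp C tip w [[0.51813073 0.03467605 0.044     ]
 [0.45740659 0.15434235 0.044     ]
 [0.62959978 0.1024128  0.044     ]]
(array([0.5460227 , 0.13207322]), np.float64(-31.67982343270711)) (array([0.545213 , 0.1302619]), np.float64(-3.429341643547792))
```

Call:
arm_command --targets '[[[0,0,0,0,0,2,0.4],[0,0,0,0,0,3,0.4],[0,0,0,-3,-1.5,3,0.4],[0,0,0,-6,-3,3,0.4],[0,0,0,-8.8,-4.7,3,0.4],[0,0,0,-8.8,-4.7,3,0.4],[0,0,0,-8.8,-4.7,3,0.4],[0,0,0,-8.8,-4.7,3,0.4]]]'

```text
clock: 48.32
tool_pos: [0.5056, 0.1064, 0.1077]
orientation: [-180.0, 0.0, -151.5]
force: [0.6, -0.2, -2.9]
opening: 0.059
```

```bash
python3 - <<'E'
from h import *
o=ctrl.get_obs();print(o['tool_pos'],o['orientation'],o['opening'],o['force'])
for n in ['side','wrist']:
    im,m=snap(n,n+'20.png');print(n,'green',lid(im,m,[.541,.196],.062)); t,d=tray_disc(im,m,[.55,.13]);print(t,d,t[0]-d[0])
E
```

```text
[0.50563503 0.10644383 0.10771358] [-1.79990594e+02  3.87261398e-02 -1.51546415e+02] 0.059040581474831585 [ 0.63368669 -0.17807021 -2.8837316 ]
side green [0.5373 0.2253]
(array([0.55127651, 0.12756175]), np.float64(-38.76481689182687)) (array([0.55143326, 0.12828816]), np.float64(-63.200925691263784)) [-0.00015675 -0.00072641]
wrist green [0.5353 0.1988]
(array([0.54781458, 0.13035237]), np.float64(-53.828105137358136)) (array([0.54790112, 0.12983515]), np.float64(-66.6040927731815)) [-8.65368433e-05  5.17213196e-04]
```

Call:
arm_command --targets '[[[0,0,0,-0.05,-0.15,-2,0.4],[0,0,0,-0.05,-0.15,-4,0.4],[0,0,0,-0.05,-0.15,-5.3,0.4],[0,0,0,-0.05,-0.15,-6,0.4],[0,0,0,-0.05,-0.15,-6.3,0.4],[0,0,0,-0.05,-0.15,-6.3,0.4],[0,0,0,-0.05,-0.15,-6.3,0.4]]]'

```text
clock: 49.0
tool_pos: [0.5055, 0.1052, 0.045]
orientation: [-180.0, 0.0, -151.5]
force: [-0.6, 0.1, -2.9]
opening: 0.0592
```

Call:
arm_command --targets '[[[0,0,0,0,0,-0.1,0.4],[0,0,0,0,0,-0.1,0.4],[0,0,0,0,0,-0.1,0.4]]]'

```text
clock: 49.25
tool_pos: [0.5055, 0.1052, 0.0445]
orientation: [-180.0, 0.1, -151.5]
force: [-1.1, 0.4, 4.9]
opening: 0.059
```

Call:
arm_command --targets '[[[0,0,0,0,0,0,0.76],[0,0,0,0,0,0,0.76],[0,0,0,0,0,0,0.76],[0,0,0,0,0,0,0.76],[0,0,0,0,0,3,0.76],[0,0,0,0,0,7,0.76],[0,0,0,0,0,11,1],[0,0,0,0,0,11,1]]]'

```text
clock: 49.92
tool_pos: [0.5088, 0.1063, 0.1614]
orientation: [-179.9, 0.6, -151.5]
force: [2.1, 0.7, 0.0]
opening: 0.0747
```

```bash
python3 - <<'E'
from h import *
print(ctrl.get_obs()['tool_pos'],ctrl.get_obs()['force'])
im,m=snap('wrist','w21.png'); print('green',lid(im,m,[.541,.196],.062),'cop',lid(im,m,[.505,.105],.062))
im,m=snap('side','s21.png'); print('green',lid(im,m,[.541,.196],.062),'cop',lid(im,m,[.505,.105],.062),'blue',lid(im,m,[.581,-.325]),'yel',lid(im,m,[.438,-.335]))
t,d=tray_disc(im,m,[.55,.13]);print(t,d,t[0]-d[0])
E
```

```text
[0.50880195 0.1062915  0.161384  ] [2.05166545 0.68910224 0.0047704 ]
green [0.5428 0.1988] cop [0.5038 0.1068]
green None cop [0.5073 0.1043] blue [ 0.5828 -0.3287] yel [ 0.4388 -0.3383]
(array([0.55124914, 0.12756109]), np.float64(-41.237230041075804)) (array([0.55144296, 0.12828662]), np.float64(-62.74099380113933)) [-0.00019382 -0.00072553]
```

Call:
arm_command --targets '[[[0,0,1.568,7.6,-43,0,1],[0,0,1.568,7.6,-43,0,1],[0,0,1.568,7.6,-43,0,1],[0,0,1.568,7.6,-43,0,1],[0,0,1.568,7.6,-43,0,1],[0,0,1.568,7.6,-43,0,1],[0,0,1.568,7.6,-43,0,1],[0,0,1.568,7.6,-43,0,1]]]'

```text
clock: 50.68
tool_pos: [0.5561, -0.1885, 0.1521]
orientation: [179.9, -0.0, -100.3]
force: [1.9, 0.7, 0.3]
opening: 0.0877
```

Call:
arm_command --targets '[[[0,0,0.675,2.5,-13.8,0.5,1],[0,0,0.675,2.5,-13.8,0.5,1],[0,0,0.675,2.5,-13.8,0.5,1],[0,0,0.675,2.5,-13.8,0.5,1],[0,0,0.675,2.5,-13.8,0.5,1],[0,0,0.675,2.5,-13.8,0.5,1],[0,0,0.675,2.5,-13.8,0.5,1],[0,0,0.675,2.5,-13.8,0.5,1]]]'

```text
clock: 51.35
tool_pos: [0.5813, -0.3246, 0.1571]
orientation: [179.9, 0.1, -62.1]
force: [1.0, 0.0, 0.3]
opening: 0.088
```

```bash
python3 - <<'E'
from h import *
o=ctrl.get_obs();print(o['tool_pos'],o['orientation'])
im,m=snap('wrist','w22.png');c=lid(im,m,[.581,-.326]);print(c,lid(im,m,c))
p=w2pix(m,[[c[0]+.03*np.cos(t),c[1]+.03*np.sin(t),.046] for t in np.arange(0,6.28,.5)]).astype(int)
print('inside/out', [im[v,u].tolist() for u,v in p][:6])
E
```

```text
[ 0.58125941 -0.32461473  0.15714167] [ 1.79900240e+02  1.02876594e-01 -6.21021045e+01]
[ 0.5803 -0.3262] [ 0.5801 -0.3264]
inside/out [[86, 85, 87], [74, 75, 78], [91, 90, 93], [119, 117, 118], [155, 155, 153], [154, 152, 149]]
```

Call:
arm_command --targets '[[[0,0,0,-0.1,-0.15,-3,1],[0,0,0,-0.1,-0.15,-7,1],[0,0,0,-0.1,-0.15,-11,1],[0,0,0,-0.1,-0.15,-12.9,1],[0,0,0,-0.1,-0.15,-12.9,1],[0,0,0,-0.1,-0.15,-12.9,0.4],[0,0,0,-0.1,-0.15,-12.9,0.4],[0,0,0,-0.1,-0.15,-12.9,0.4]]]'

```text
clock: 52.07
tool_pos: [0.5827, -0.3266, 0.0322]
orientation: [-179.9, -0.2, -61.9]
force: [-0.5, -0.3, 0.3]
opening: 0.0729
```

Call:
arm_command --targets '[[[0,0,0,0,0,0,0.4],[0,0,0,0,0,0,0.4],[0,0,0,0,0,0,0.4],[0,0,0,0,0,0,0.4],[0,0,0,0,0,0,0.4]]]'

```text
clock: 52.48
tool_pos: [0.5817, -0.3265, 0.0315]
orientation: [-179.9, -0.1, -61.9]
force: [-2.0, 1.1, 6.8]
opening: 0.0592
```

Call:
arm_command --targets '[[[0,0,0,0,0,3,0.4],[0,0,0,0,0,7,0.4],[0,0,0,0,0,10,0.4],[0,0,0,0,0,10,0.4],[0,0,0,0.2,3,10,0.4],[0,0,0,0.3,6.5,10,0.4],[0,0,0,0.4,10,10,0.4],[0,0,0,0.5,13.5,10,0.4]]]'

```text
clock: 53.15
tool_pos: [0.5852, -0.1899, 0.1293]
orientation: [180.0, 0.0, -62.0]
force: [0.7, 0.3, -3.8]
opening: 0.0592
```

Call:
arm_command --targets '[[[0,0,0,0.1,3.5,0,0.4],[0,0,0,0.2,7,0,0.4],[0,0,0,0.4,10.5,0,0.4],[0,0,0,0.5,14,0,0.4],[0,0,0,0.6,17.5,0,0.4],[0,0,0,0.7,21,0,0.4],[0,0,0,0.8,24.5,0,0.4],[0,0,0,1,28,0,0.4]]]'

```text
clock: 53.82
tool_pos: [0.5951, 0.0905, 0.1296]
orientation: [180.0, 0.0, -62.0]
force: [0.8, -0.7, -3.4]
opening: 0.059
```

Call:
arm_command --targets '[[[0,0,0,0.2,3,0,0.4],[0,0,0,0.2,5,0,0.4],[0,0,0,0.2,5.7,0,0.4],[0,0,0,0.2,5.7,0,0.4],[0,0,0,0.2,5.7,0,0.4],[0,0,0,0.2,5.7,0,0.4]]]'

```text
clock: 54.32
tool_pos: [0.5976, 0.1448, 0.1295]
orientation: [180.0, 0.0, -62.0]
force: [-0.4, -0.9, -2.4]
opening: 0.0593
```

```bash
python3 - <<'E'
from h import *
o=ctrl.get_obs();print(o['tool_pos'],o['orientation'],o['opening'])
im,m=snap('wrist','w23.png'); print('green',lid(im,m,[.542,.197],.062),'cop',lid(im,m,[.505,.105],.062), 'held',lid(im,m,o['tool_pos'][:2],o['tool_pos'][2]+.0145))
im,m=snap('side','s23.png'); t,d=tray_disc(im,m,[.55,.13]);print(t,d,t[0]-d[0])
print('cop',lid(im,m,[.505,.105],.062),'yel',lid(im,m,[.438,-.335]))
E
```

```text
[0.59757543 0.14481389 0.12947416] [ 1.79951850e+02  5.82463598e-03 -6.19773952e+01] 0.05931051694349212
green [0.5428 0.2003] cop [0.5033 0.1063] held [0.5968 0.1451]
(array([0.55132689, 0.12763959]), np.float64(-39.97997366536177)) (array([0.55144296, 0.12828662]), np.float64(-62.43189259613277)) [-0.00011607 -0.00064703]
cop [0.5073 0.1033] yel [ 0.4388 -0.3387]
```

Call:
arm_command --targets '[[[0,0,0,0,0.05,-2,0.4],[0,0,0,0,0.05,-4.5,0.4],[0,0,0,0,0.05,-6.2,0.4],[0,0,0,0,0.05,-7,0.4]]]'

```text
clock: 54.75
tool_pos: [0.5966, 0.1446, 0.0573]
orientation: [179.8, 0.0, -62.0]
force: [-0.2, -1.4, -4.4]
opening: 0.0595
```

Call:
arm_command --targets '[[[0,0,0,0,0,-0.5,0.4],[0,0,0,0,0,-0.9,0.4],[0,0,0,0,0,-1.2,0.4],[0,0,0,0,0,-1.2,0.4]]]'

```text
clock: 55.08
tool_pos: [0.5983, 0.1463, 0.048]
orientation: [-180.0, -0.0, -61.9]
force: [-0.7, 0.1, -3.7]
opening: 0.0596
```

Call:
arm_command --targets '[[[0,0,0,0,0,-0.1,0.4],[0,0,0,0,0,-0.15,0.4],[0,0,0,0,0,-0.15,0.4]]]'

```text
clock: 55.33
tool_pos: [0.5986, 0.1466, 0.0475]
orientation: [-179.9, -0.0, -61.9]
force: [-1.1, -0.3, 3.7]
opening: 0.0594
```

Call:
arm_command --targets '[[[0,0,0,0,0,0,0.76],[0,0,0,0,0,0,0.76],[0,0,0,0,0,0,0.76],[0,0,0,0,0,0,0.76],[0,0,0,0,0,3,0.76],[0,0,0,0,0,7,0.76],[0,0,0,0,0,11,1],[0,0,0,0,0,11,1]]]'

```text
clock: 56.0
tool_pos: [0.6024, 0.1477, 0.165]
orientation: [-179.3, -0.1, -61.8]
force: [1.4, 0.5, 2.1]
opening: 0.0751
```

Call:
arm_command --targets '[[[0,0,-1.8,-16,-48,0,1],[0,0,-1.8,-16,-48,0,1],[0,0,-1.8,-16,-48,0,1],[0,0,-1.8,-16,-48,0,1],[0,0,-1.8,-16,-48,0,1],[0,0,-1.8,-16,-48,0,1],[0,0,-1.8,-16,-48,0,1],[0,0,-1.8,-16,-48,0,1]]]'

```text
clock: 56.67
tool_pos: [0.4917, -0.1716, 0.1566]
orientation: [-180.0, 0.0, -119.6]
force: [1.8, -0.4, 0.1]
opening: 0.0875
```

```bash
python3 - <<'E'
from h import *
o=ctrl.get_obs();print(o['tool_pos'],o['orientation'],o['joint_pos'].round())
im,m=snap('side','s24.png'); t,d=tray_disc(im,m,[.55,.13]);print(t,d,t[0]-d[0])
print('cop',lid(im,m,[.505,.105],.062),'blue',lid(im,m,[.598,.146],.062),'green',lid(im,m,[.542,.197],.062),'yel',lid(im,m,[.438,-.335]))
E
```

```text
[ 0.4917083  -0.17159604  0.15655114] [-1.79957165e+02  1.96593314e-02 -1.19555898e+02] [  2.   9. -24.   0. -56. -32.]
(array([0.55094888, 0.1273521 ]), np.float64(-27.16026136378926)) (array([0.55172365, 0.12864379]), np.float64(-37.007725994493825)) [-0.00077477 -0.0012917 ]
cop None blue [0.6093 0.1323] green None yel [ 0.4388 -0.3383]
```

Remaining: -45.4° = -0.793, x −5.3, y −16.

Call:
arm_command --targets '[[[0,0,-0.793,-5.3,-16.1,0.5,1],[0,0,-0.793,-5.3,-16.1,0.5,1],[0,0,-0.793,-5.3,-16.1,0.5,1],[0,0,-0.793,-5.3,-16.1,0.5,1],[0,0,-0.793,-5.3,-16.1,0.5,1],[0,0,-0.793,-5.3,-16.1,0.5,1],[0,0,-0.793,-5.3,-16.1,0.5,1],[0,0,-0.793,-5.3,-16.1,0.5,1]]]'

```text
clock: 57.38
tool_pos: [0.4393, -0.3314, 0.1611]
orientation: [180.0, -0.0, -164.8]
force: [-0.1, 0.3, -0.1]
opening: 0.0876
```

```bash
python3 - <<'E'
from h import *
o=ctrl.get_obs();print(o['tool_pos'],o['orientation'])
im,m=snap('wrist','w25.png');c=lid(im,m,[.438,-.335]);print(c,lid(im,m,c))
im,m=snap('top','t25.png')
print(tray_disc(im,m,[.55,.13]),[lid(im,m,c,.062) for c in [[.505,.105],[.598,.146],[.542,.197]]])
E
```

```text
[ 0.4393158  -0.33143129  0.16113091] [ 1.79998010e+02 -1.56159043e-03 -1.64838343e+02]
[ 0.4358 -0.3367] [ 0.4366 -0.3364]
((array([0.54944733, 0.1300745 ]), np.float64(-33.973714556833585)), (array([0.54999323, 0.13000862]), np.float64(-50.856539900260394))) [None, array([0.5988, 0.1468]), None]
```

Call:
arm_command --targets '[[[0,0,0,-0.2,-0.45,-3,1],[0,0,0,-0.2,-0.45,-7,1],[0,0,0,-0.2,-0.45,-11,1],[0,0,0,-0.2,-0.45,-13.2,1],[0,0,0,-0.2,-0.45,-13.2,1],[0,0,0,-0.2,-0.45,-13.2,0.4],[0,0,0,-0.2,-0.45,-13.2,0.4],[0,0,0,-0.2,-0.45,-13.2,0.4]]]'

```text
clock: 58.15
tool_pos: [0.4392, -0.3359, 0.0313]
orientation: [-179.9, 0.2, -164.6]
force: [0.2, -0.6, -0.7]
opening: 0.0731
```

Call:
arm_command --targets '[[[0,0,0,0,0,0,0.4],[0,0,0,0,0,0,0.4],[0,0,0,0,0,0,0.4],[0,0,0,0,0,0,0.4],[0,0,0,0,0,0,0.4]]]'

```text
clock: 58.57
tool_pos: [0.4388, -0.336, 0.0309]
orientation: [-179.9, 0.1, -164.6]
force: [0.5, 0.6, 8.2]
opening: 0.059
```

Call:
arm_command --targets '[[[0,0,0,0,0,3,0.4],[0,0,0,0,0,7,0.4],[0,0,0,0,0,10,0.4],[0,0,0,0,0,10,0.4],[0,0,0,1,3,10,0.4],[0,0,0,2,6.5,10,0.4],[0,0,0,3,9.7,10,0.4],[0,0,0,4,13,10,0.4]]]'

```text
clock: 59.23
tool_pos: [0.4772, -0.2042, 0.1292]
orientation: [180.0, 0.0, -164.7]
force: [1.2, -0.5, -2.7]
opening: 0.0595
```

Call:
arm_command --targets '[[[0,0,0,1,3.2,0,0.4],[0,0,0,2,6.5,0,0.4],[0,0,0,3,9.7,0,0.4],[0,0,0,4,13,0,0.4],[0,0,0,5,16.2,0,0.4],[0,0,0,6,19.5,0,0.4],[0,0,0,7,22.5,0,0.4],[0,0,0,8,25,0,0.4]]]'

```text
clock: 59.9
tool_pos: [0.5574, 0.0467, 0.1292]
orientation: [180.0, 0.0, -164.6]
force: [0.9, -1.1, -3.6]
opening: 0.0593
```

Call:
arm_command --targets '[[[0,0,0,0.5,2.2,0,0.4],[0,0,0,0.8,3.4,0,0.4],[0,0,0,0.8,3.4,0,0.4],[0,0,0,0.8,3.4,0,0.4],[0,0,0,0.8,3.4,0,0.4],[0,0,0,0.8,3.4,0,0.4]]]'

```text
clock: 60.4
tool_pos: [0.5651, 0.0776, 0.1292]
orientation: [180.0, -0.0, -164.7]
force: [-0.1, 0.3, -2.5]
opening: 0.0589
```

```bash
python3 - <<'E'
from h import *
o=ctrl.get_obs();print(o['tool_pos'],o['orientation'],o['opening'])
im,m=snap('wrist','w26.png'); print('green',lid(im,m,[.542,.197],.062),'cop',lid(im,m,[.505,.105],.062),'blue',lid(im,m,[.598,.146],.062), 'held',lid(im,m,o['tool_pos'][:2],o['tool_pos'][2]+.015))
im2,m2=snap('side','s26.png')
cv2.imwrite('pics/c26.png',np.hstack([im2[130:330,180:440],im[60:260,140:460]]))
E
```

```text
[0.56511802 0.07756719 0.12922478] [ 1.79999313e+02 -2.28247751e-02 -1.64720230e+02] 0.05894320666103291
green [0.5428 0.1998] cop [0.5043 0.1063] blue [0.5963 0.1458] held [0.5619 0.0788]
```

View pics/c26.png

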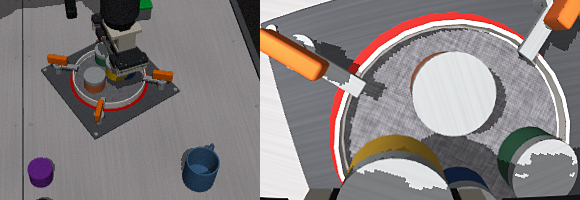

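Call:
arm_command --targets '[[[0,0,0,0.2,0.05,-2,0.4],[0,0,0,0.2,0.05,-4.5,0.4],[0,0,0,0.2,0.05,-6.2,0.4],[0,0,0,0.2,0.05,-7,0.4]]]'

```text
clock: 60.83
tool_pos: [0.5661, 0.0779, 0.0571]
orientation: [-180.0, -0.2, -164.7]
force: [-0.1, -0.5, -2.9]
opening: 0.0592
```

Call:
arm_command --targets '[[[0,0,0,0,0,-0.5,0.4],[0,0,0,0,0,-0.9,0.4],[0,0,0,0,0,-1.2,0.4],[0,0,0,0,0,-1.25,0.4],[0,0,0,0,0,-1.25,0.4]]]'

```text
clock: 61.25
tool_pos: [0.568, 0.0792, 0.0473]
orientation: [180.0, 0.1, -164.7]
force: [0.7, 0.4, -2.4]
opening: 0.0589
```

Call:
arm_command --targets '[[[0,0,0,0,0,-0.1,0.4],[0,0,0,0,0,-0.1,0.4],[0,0,0,0,0,-0.1,0.4]]]'

```text
clock: 61.5
tool_pos: [0.5681, 0.0793, 0.047]
orientation: [180.0, 0.1, -164.6]
force: [-2.5, 0.8, 5.4]
opening: 0.0594
```

Floor contact; release, lift, retreat and look.

Call:
arm_command --targets '[[[0,0,0,0,0,0,0.76],[0,0,0,0,0,0,0.76],[0,0,0,0,0,0,0.76],[0,0,0,0,0,0,0.76],[0,0,0,0,0,3,0.76],[0,0,0,0,0,7,0.76],[0,0,0,0,0,11,0.76],[0,0,0,0,0,15,0.9]]]'

```text
clock: 62.17
tool_pos: [0.5672, 0.0788, 0.1973]
orientation: [-180.0, -0.0, -164.7]
force: [1.3, 0.3, 0.5]
opening: 0.0697
```

Call:
arm_command --targets '[[[0,0,0.9,-8,5,10,0.9],[0,0,0.9,-8,5,10,0.9],[0,0,0.9,-8,5,10,0.9],[0,0,0.9,-8,5,10,0.9],[0,0,0.9,-8,5,10,0.9],[0,0,0.9,-8,5,10,0.9],[0,0,0.9,-8,5,10,0.9],[0,0,0.9,-8,5,10,0.9]]]'

```text
clock: 62.83
tool_pos: [0.4875, 0.1292, 0.2959]
orientation: [-180.0, 0.0, -112.7]
force: [0.7, 0.1, 0.3]
opening: 0.0792
```

Call:
arm_command --targets '[[[0,0,0.9,0,0,0,0.9],[0,0,0.9,0,0,0,0.9],[0,0,0.9,0,0,0,0.9],[0,0,0.9,0,0,0,0.9],[0,0,0.9,0,0,0,0.9],[0,0,0.9,0,0,0,0.9],[0,0,0.9,0,0,0,0.9],[0,0,0.9,0,0,0,0.9]]]'

```text
clock: 63.5
tool_pos: [0.4876, 0.1289, 0.2956]
orientation: [180.0, -0.0, -61.4]
force: [0.7, -0.5, -0.4]
opening: 0.0785
```

```bash
python3 - <<'E'
from h import *
o=ctrl.get_obs();print(o['tool_pos'],o['orientation'])
for n in ['side','top','wrist']:
    im,m=snap(n,n+'27.png');t,d=tray_disc(im,m,[.55,.13]);print(n,t,d,t[0]-d[0])
    print([lid(im,m,c,.062) for c in [[.504,.106],[.598,.146],[.543,.198],[.568,.079]]])
    if n!='side':
        for b in bars(im,m): print(b)
cv2.imwrite('pics/w27b.png',im)
E
```

```text
[0.48762581 0.12894663 0.2955894 ] [ 1.79984002e+02 -4.73195291e-03 -6.13709154e+01]
side (array([0.55122403, 0.12739199]), np.float64(-42.509310569381256)) (array([0.55143876, 0.12823012]), np.float64(-61.60228450056863)) [-0.00021473 -0.00083813]
[array([0.5078, 0.1053]), array([0.6008, 0.1538]), array([0.5468, 0.1988]), array([0.5678, 0.0788])]
top (array([0.54880111, 0.13096597]), np.float64(-24.079472578132112)) (array([0.55022389, 0.12960655]), np.float64(-31.53841668157924)) [-0.00142279  0.00135942]
[None, None, None, None]
(array([401.6, 173.6]), array([13., 46.]), -15.9)
(array([506.5, -13.8]), array([52., 12.]), 73.2)
(array([593.6, 279.2]), array([38., 12.]), 89.2)
wrist (array([0.54743414, 0.13027511]), np.float64(-92.05508862509632)) (array([0.54761547, 0.12970466]), np.float64(-82.84565676082362)) [-0.00018132  0.00057045]
[array([0.5033, 0.1058]), array([0.5973, 0.1458]), array([0.5433, 0.2003]), array([0.5653, 0.0798])]
(array([109.9, 222.1]), array([117.,  22.]), 28.1)
(array([584.6, 420.1]), array([12., 34.]), -53.5)
(array([598.7, 372.1]), array([ 9., 41.]), -84.7)
(array([407.9, 169. ]), array([17., 61.]), -17.2)
(array([589.6, 266. ]), array([66., 14.]), 83.6)
(array([686.4,  84.9]), array([17., 60.]), -18.1)
(array([504.8, -13.6]), array([54., 14.]), 73.5)
```

Check of numbers: tins and tray are fine, but knob B (top-left one) has gone back about 10° (73°→84°), apparently when the green tin was knocked against its arm. I'll move the green tin clear first and then tighten that knob again.

Call:
arm_command --targets '[[[0,0,1.159,5.7,7.1,-14.5,1],[0,0,1.159,5.7,7.1,-14.5,1],[0,0,1.159,5.7,7.1,-14.5,1],[0,0,1.159,5.7,7.1,-14.5,1],[0,0,1.159,5.7,7.1,-14.5,1],[0,0,1.159,5.7,7.1,-14.5,1],[0,0,1.159,5.7,7.1,-14.5,1],[0,0,1.159,5.7,7.1,-14.5,1]]]'

```text
clock: 64.32
tool_pos: [0.5446, 0.2001, 0.1499]
orientation: [179.9, 0.1, -4.1]
force: [-0.7, -0.6, -0.3]
opening: 0.0874
```

Call:
arm_command --targets '[[[0,0,0.12,0,0,0,1],[0,0,0.16,0,0,0,1],[0,0,0.16,0,0,0,1],[0,0,0.16,0,0,0,1],[0,0,0.16,0,0,0,1]]]'

```text
clock: 64.73
tool_pos: [0.5446, 0.2, 0.1507]
orientation: [180.0, 0.0, 4.7]
force: [-0.5, 0.8, -0.5]
opening: 0.0875
```

```bash
python3 - <<'E'
from h import *
o=ctrl.get_obs();print(o['tool_pos'],o['orientation'])
im,m=snap('wrist','w28.png'); print('green',lid(im,m,[.544,.200],.062),lid(im,m,[.546,.199],.062),bars(im,m)[-5:])
for f,n in [('s26.png','side'),('s21.png','side'),('s19.png','side'),('s18.png','side'),('s16.png','side'),('side14.png','side'),('side27.png','side')]:
    m=ctrl.camera_model(n);m['name']=n
    print(f,[b for b in bars(cv2.imread('pics/'+f),m) if abs(b[0][1]-272)<20 and abs(b[0][0]-592)<20])
E
```

```text
[0.54462233 0.2000284  0.15072299] [1.79998772e+02 2.16639150e-03 4.71841042e+00]
green [0.5428 0.2008] [0.5427 0.2008] [(array([435.4,  72.5]), array([ 46., 292.]), -85.5), (array([525.7,  22.8]), array([ 5., 19.]), -88.6), (array([541.4, 130.8]), array([20., 42.]), -61.6), (array([592.7, 271.3]), array([57., 16.]), 84.5), (array([689.6,  92.5]), array([21., 59.]), -16.8)]
s26.png []
s21.png [(array([594. , 270.2]), array([54., 12.]), 82.9)]
s19.png []
s18.png []
s16.png []
side14.png [(array([592. , 259.8]), array([76., 13.]), 74.0)]
side27.png [(array([592.7, 260.1]), array([75., 12.]), 82.9)]
```

Call:
arm_command --targets '[[[0,0,0,-0.1,0.05,-4,1],[0,0,0,-0.1,0.05,-8,1],[0,0,0,-0.1,0.05,-10,1],[0,0,0,-0.1,0.05,-10.3,1],[0,0,0,-0.1,0.05,-10.3,0.4],[0,0,0,-0.1,0.05,-10.3,0.4],[0,0,0,-0.1,0.05,-10.3,0.4],[0,0,0,-0.1,0.05,-10.3,0.4]]]'

```text
clock: 65.45
tool_pos: [0.5447, 0.2013, 0.0496]
orientation: [-179.9, -0.2, 4.9]
force: [0.8, 0.2, -0.8]
opening: 0.0665
```

Call:
arm_command --targets '[[[0,0,0,0,0,0,0.4],[0,0,0,0,0,0,0.4],[0,0,0,0,0,0,0.4],[0,0,0,0,0,0,0.4]]]'

```text
clock: 65.78
tool_pos: [0.5442, 0.2002, 0.0493]
orientation: [180.0, -0.1, 4.9]
force: [-0.7, -3.5, 6.1]
opening: 0.0591
```

Call:
arm_command --targets '[[[0,0,0,0,0,2.5,0.4],[0,0,0,0,0,5,0.4],[0,0,0.1,-0.5,-0.6,5,0.4],[0,0,0.2,-1,-1.2,5,0.4],[0,0,0.32,-1.6,-1.8,5,0.4],[0,0,0.44,-2.1,-2.4,5,0.4],[0,0,0.44,-2.1,-2.4,5,0.4],[0,0,0.44,-2.1,-2.4,5,0.4]]]'

```text
clock: 66.45
tool_pos: [0.5226, 0.1765, 0.0983]
orientation: [-180.0, -0.0, 29.9]
force: [0.3, -0.2, -2.3]
opening: 0.0589
```

Call:
arm_command --targets '[[[0,0,0,0,0,-1.5,0.4],[0,0,0,0,0,-3,0.4],[0,0,0,0,0,-4.2,0.4],[0,0,0,0,0,-4.8,0.4],[0,0,0,0,0,-4.9,0.4],[0,0,0,0,0,-4.9,0.4]]]'

```text
clock: 66.95
tool_pos: [0.5229, 0.1769, 0.0488]
orientation: [180.0, 0.0, 30.0]
force: [0.5, -0.2, -2.2]
opening: 0.0592
```

Call:
arm_command --targets '[[[0,0,0,0,0,-0.1,0.4],[0,0,0,0,0,-0.1,0.4]]]'

```text
clock: 67.12
tool_pos: [0.5232, 0.1771, 0.0486]
orientation: [180.0, -0.1, 30.1]
force: [-2.5, -0.6, 3.0]
opening: 0.0594
```

Call:
arm_command --targets '[[[0,0,0,0,0,0,0.76],[0,0,0,0,0,0,0.76],[0,0,0,0,0,0,0.76],[0,0,0,0,0,0,0.76],[0,0,0,0,0,3,0.76],[0,0,0,0,0,7,0.76],[0,0,0,0,0,9.5,0.5],[0,0,0,0,0,9.5,0.5]]]'

```text
clock: 67.78
tool_pos: [0.5257, 0.1782, 0.1487]
orientation: [180.0, -0.5, 30.2]
force: [1.1, 0.2, -0.0]
opening: 0.0582
```

Call:
arm_command --targets '[[[0,0,0.94,6.9,9.45,0,0.5],[0,0,0.94,6.9,9.45,0,0.5],[0,0,0.94,6.9,9.45,0,0.5],[0,0,0.94,6.9,9.45,0,0.5],[0,0,0.94,6.9,9.45,0,0.5],[0,0,0.94,6.9,9.45,0,0.5],[0,0,0.94,6.9,9.45,0,0.5],[0,0,0.94,6.9,9.45,0,0.5]]]'

```text
clock: 68.45
tool_pos: [0.5916, 0.2711, 0.1423]
orientation: [-180.0, 0.0, 84.4]
force: [0.3, 0.5, -0.0]
opening: 0.0438
```

Call:
arm_command --targets '[[[0,0,0,0,0,0,0.5],[0,0,0,0,0,0,0.5],[0,0,0,0,0,0,0.5]]]'

```text
clock: 68.7
tool_pos: [0.5916, 0.271, 0.1427]
orientation: [-180.0, 0.0, 83.8]
force: [0.2, -0.8, -0.2]
opening: 0.0437
```

```bash
python3 - <<'E'
from h import *
o=ctrl.get_obs();print(o['tool_pos'],o['orientation'])
im,m=snap('wrist','w29.png'); print([b for b in bars(im,m) if abs(b[0][1]-272)<30 and abs(b[0][0]-592)<20])
E
```

```text
[0.59159941 0.27100845 0.14265676] [-1.79996937e+02  2.20923298e-03  8.38457809e+01]
[(array([590.9, 276.8]), array([59., 13.]), 84.4)]
```

Aligned. Descend, grip, turn −13.5° (home at 73.4, slightly over).

Call:
arm_command --targets '[[[0,0,0,0,0.05,-4,0.5],[0,0,0,0,0.05,-7.5,0.5],[0,0,0,0,0.05,-8.7,0.4],[0,0,0,0,0.05,-8.7,0],[0,0,0,0,0.05,-8.7,0],[0,0,0,0,0.05,-8.7,0],[0,0,0,0,0.05,-8.7,0],[0,0,0,0,0.05,-8.7,0]]]'

```text
clock: 69.42
tool_pos: [0.5924, 0.2724, 0.058]
orientation: [179.9, -0.1, 84.0]
force: [-2.3, 0.4, 4.3]
opening: 0.0137
```

Call:
arm_command --targets '[[[0,0,0,0,0,0,0],[0,0,-0.08,0,0,0,0],[0,0,-0.16,0,0,0,0],[0,0,-0.22,0,0,0,0],[0,0,-0.23,0,0,0,0],[0,0,-0.23,0,0,0,0],[0,0,-0.23,0,0,0,0]]]'

```text
clock: 70.0
tool_pos: [0.5925, 0.2724, 0.058]
orientation: [179.9, -0.1, 70.9]
force: [-1.5, 0.2, 6.4]
opening: 0.014
```

```bash
python3 - <<'E'
from h import *
o=ctrl.get_obs();print(o['orientation'],o['force'],o['moment'])
E
```

```text
[ 1.79884828e+02 -1.38078198e-01  7.09121506e+01] [-1.505279    0.20855561  6.37531855] [0.16785658 0.76950364 0.60838678]
```

Call:
arm_command --targets '[[[0,0,0,0,0,0,0.4],[0,0,0,0,0,0,0.4],[0,0,0,0,0,0,0.4],[0,0,0,0,0,0,0.4],[0,0,0,0,0,4,0.5],[0,0,0,0,0,8,0.5],[0,0,0,0,0,12,0.5]]]'

```text
clock: 70.58
tool_pos: [0.5912, 0.271, 0.1765]
orientation: [-179.9, 0.1, 70.8]
force: [0.4, 0.3, -0.5]
opening: 0.043
```

Call:
arm_command --targets '[[[0,0,-0.95,-10.4,-14.2,13,0.9],[0,0,-0.95,-10.4,-14.2,13,0.9],[0,0,-0.95,-10.4,-14.2,13,0.9],[0,0,-0.95,-10.4,-14.2,13,0.9],[0,0,-0.95,-10.4,-14.2,13,0.9],[0,0,-0.95,-10.4,-14.2,13,0.9],[0,0,-0.95,-10.4,-14.2,13,0.9],[0,0,-0.95,-10.4,-14.2,13,0.9]]]'

```text
clock: 71.25
tool_pos: [0.4873, 0.1289, 0.3074]
orientation: [-179.9, -0.2, 15.9]
force: [-0.1, 1.2, -0.1]
opening: 0.0787
```

Call:
arm_command --targets '[[[0,0,-0.95,0,0,0,0.9],[0,0,-0.95,0,0,0,0.9],[0,0,-0.95,0,0,0,0.9],[0,0,-0.95,0,0,0,0.9],[0,0,-0.95,0,0,0,0.9],[0,0,-0.95,0,0,0,0.9],[0,0,-0.95,0,0,0,0.9],[0,0,-0.95,0,0,0,0.9]]]'

```text
clock: 71.92
tool_pos: [0.4875, 0.1294, 0.3057]
orientation: [180.0, 0.0, -38.4]
force: [-0.3, -0.4, -0.8]
opening: 0.0789
```

```bash
python3 - <<'E'
from h import *
o=ctrl.get_obs();print(o['tool_pos'],o['orientation'])
for n in ['side','top','wrist']:
    im,m=snap(n,n+'30.png');t,d=tray_disc(im,m,[.55,.13]);print(n,t[0],d[0],t[0]-d[0])
    print([lid(im,m,c,.062) for c in [[.504,.106],[.598,.146],[.523,.177],[.567,.079]]])
    for b in bars(im,m):
        if b[0][0]>380 and np.hypot(b[0][0]-549,b[0][1]-128)<180: print(b)
E
```

```text
[0.48748923 0.12941098 0.30573656] [ 1.79995994e+02  3.23080461e-03 -3.84471962e+01]
side [0.55121549 0.12755566] [0.55144566 0.12829028] [-0.00023017 -0.00073462]
[array([0.5078, 0.1043]), array([0.6003, 0.1433]), array([0.5248, 0.1758]), array([0.5688, 0.0788])]
(array([506.2, -25. ]), array([69., 14.]), 75.6)
(array([501.9,  44.3]), array([24., 38.]), -5.7)
(array([691.9,  73.4]), array([33., 54.]), -17.3)
(array([407.5, 159. ]), array([33., 59.]), -16.5)
(array([591.9, 259.9]), array([76., 15.]), 76.7)
top [0.5485633  0.13082955] [0.55041212 0.12977237] [-0.00184881  0.00105719]
[None, None, None, array([0.5668, 0.0803])]
(array([403.7, 172.8]), array([14., 50.]), -16.6)
(array([505.8, -14. ]), array([53., 12.]), 73.9)
wrist [0.5475526  0.12938119] [0.54750275 0.12959041] [ 4.98577302e-05 -2.09214182e-04]
[array([0.5038, 0.1058]), array([0.5968, 0.1468]), array([0.5213, 0.1778]), array([0.5648, 0.0798])]
(array([408.3, 169.8]), array([16., 62.]), -16.9)
(array([589.2, 267.2]), array([63., 14.]), 73.9)
(array([505.4, -12.9]), array([57., 14.]), 73.1)
(array([687.9,  85.8]), array([16., 59.]), -17.1)
```

Call:
arm_command --targets '[[[0,0,0,-14,28,-2,0.9],[0,0,0,-14,28,-2,0.9],[0,0,0,-14,28,-2,0.9],[0,0,0,-14,28,-2,0.9],[0,0,0,-14,28,-2,0.9],[0,0,0,-14,28,-2,0.9],[0,0,0,-14,28,-2,0.9],[0,0,0,-14,28,-2,0.9]]]'

```text
clock: 72.73
tool_pos: [0.3456, 0.4126, 0.2853]
orientation: [-180.0, 0.0, -37.7]
force: [0.6, 0.1, -0.1]
opening: 0.0785
```

```bash
python3 - <<'E'
from h import *
for n,f in [('side','side14.png'),('side',None),('top',None)]:
    m=ctrl.camera_model(n);m['name']=n
    im=cv2.imread('pics/'+f) if f else snap(n,n+'31.png')[0]
    t,d=tray_disc(im,m,[.55,.13]);print(n,f,(t[0]-d[0]).round(4),[lid(im,m,c,.062) for c in [[.504,.106],[.598,.146],[.523,.177],[.567,.079]]])
    for b in bars(im,m):
        if b[0][0]>380 and np.hypot(b[0][0]-549,b[0][1]-128)<180: print(b)
E
```

```text
side side14.png [-0.0004 -0.0011] [None, None, None, None]
(array([506.3, -25. ]), array([69., 14.]), 76.1)
(array([692.2,  73.5]), array([33., 54.]), -16.5)
(array([407.5, 159. ]), array([33., 59.]), -16.5)
(array([592. , 259.8]), array([76., 13.]), 74.0)
side None [-0.0002 -0.0008] [array([0.5073, 0.1043]), array([0.6058, 0.1493]), array([0.5243, 0.1773]), array([0.5693, 0.0793])]
(array([506.2, -25. ]), array([69., 14.]), 75.6)
(array([499.7,  43.4]), array([23., 31.]), -12.4)
(array([692. ,  73.2]), array([32., 55.]), -18.1)
(array([407.5, 159. ]), array([33., 59.]), -16.5)
(array([591.7, 259.8]), array([76., 14.]), 74.0)
top None [-0.0004 -0.0001] [array([0.5058, 0.1063]), array([0.5993, 0.1463]), array([0.5243, 0.1778]), array([0.5668, 0.0808])]
(array([405.9, 172. ]), array([13., 53.]), -16.6)
(array([505.9, -14. ]), array([53., 13.]), 75.1)
(array([592. , 272.3]), array([54., 12.]), 73.9)
```

All four knobs are home, the tray is centred within about 1 mm, and four tins stand in it. Handing in.

```bash
python3 -c "
from h import *
print(ctrl.close_job(), ctrl.get_obs()['clock'])"
```

```text
the job is handed in; nothing more can be done
the job is handed in; nothing more can be done
```

The job is handed in at about 73 s of the 210 s allowed. The tray is centred, all four clamp knobs are fully home, and all four tins (green, blue, yellow, copper) stand upright on its floor. Two things went wrong on the way, described below.

**What I did:**
- I tapped the tray from two sides until it sat centred on the red disc.
- I tightened the knobs crosswise, to half-way on the first round and home on the second.
- I placed the tins one by one. All four were on the table, and I did not touch the three look-alikes or go near the lunchbox and torch. The mug I only passed close to.

**Last checks, from the top and side cameras:**
- The tray is within about 1 mm of the disc centre.
- The bars that could be read are within about 2° of pointing at the centre.
- The four lids were found at their places, at standing height.
- The viewer's picture limit was reached, so this final check is by measurement only.

**What went wrong:**
- **Press on the green tin:** while I lowered the copper tin, a finger came down on the green one, which had moved about 3 cm in the tray. The force reached about 70 N at the wrist. That is under the 120 N limit; I believe it came through the fingers, not the gripper body, but I cannot confirm that. I then put the copper tin in another spot.
- **Knob turned back:** the knob next to the green tin was later found about 10° loose. I moved the green tin clear and tightened that knob home again, so this came after the second round, out of order. Its final reading was back to home.

The first-round grip on one knob was also a few millimetres off centre, which gave about 48 N sideways on the fingers.

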